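# Sort the votive stupas by weight and put the display turntable in slow drive

### The arm

A 6-joint arm with a two-finger parallel gripper is mounted at the origin on the work surface. World frame = base frame: x ahead of the robot, y to its left, z up, the work surface at z = 0. Lengths are in m, angles in degrees, forces in N, time in s.
With the tool pointing down it reaches from about 0.4 to 0.825 m from the base axis. Payload 7 kg.
Tool frame: the origin (TCP) lies midway between the tips of the shut fingers; the grasp point (between the pads) lies 19 mm behind it; z points along the fingers, y is the direction in which the jaws open and shut (so a half turn about z gives the same grasp; the last joint's range is limited). The gripper opens to 88 mm and grips with 3 to 60 N. Pads are 19 mm wide; open, the fingers measure 130 mm over their backs; the gripper's body (78 mm by 193 mm) begins 47 mm behind the grasp point.
Start: joints at [81.595, 20.546, 0.682, 0, -70.136, -16.507], TCP at [0.284, 0.612, 0.227] pointing down, gripper open.
Joint ranges: [-176.03, 176.03], [-82.01, 121.73], [-58.28, 71.71], [-173.87, 95.51], [-174.79, -0.11], [-173.66, 173.66]. Speed limits (degrees/s): [136.94, 136.94, 172.46, 180, 180, 180].

### API

Orientations are given as [roll, pitch, yaw] about the fixed x, y, z axes, in that order (R = Rz(yaw) Ry(pitch) Rx(roll)).
In Python, from plant import r gives the robot as it stands. The module is installed in compiled form; this text tells all that it offers.
- The arm moves only by the tool send_rows, never from a script. Its argument "motion" is a list of rows, each an object with "travel": the shift along the tool's x, y, z in m, a list of three; "spin": the turn about the tool's z in degrees. In form: [{"travel": [tx, ty, tz], "spin": spin}, ...]. A call has 1 to 5 rows; each row shifts and turns the pose as measured when the row begins, along the tool's axes as they then stand; what a row does not reach is not made up. A row lasts 1/12 s, in which the tool goes at most 41.7 mm and 7.16 degrees, less where a joint would pass 70% of its speed; a pose out of reach is approached as far as the arm can. A call is refused whole if a number of a shift passes 0.0417 or a number of a turn 7.16, either way. A call with a gripper value outside its range is refused whole. "gripper" is the gripper command: -1 is shut, 1 is fully open, values between are in proportion, set as the call begins (left out, the last holds). The fingers move at their own pace and stop on an object; "squeeze" is the grip in N (left out, the last holds). Time passes only in rows, so rows that do not move let the fingers close. It gives the time, the measured TCP pose, the force and the opening at its end, in the units of the state.
- r.get_state(): the state, without advancing time (a new reading comes with each control period).
- r.capture(name): name is "scene" or "top"; returns (picture, depth): 480x640x3 uint8, blue, green, red; 480x640 float32, m along the optical axis (not along the pixel's ray), 0 where there is no reading.
- r.get_calibration(name): a dict with "fov_y" (degrees; the focal length in pixels is half the picture's height over the tangent of half this angle, whatever the lens; pixels are square), "cx", "cy" (the principal point, pixels), "origin" and "orientation" of the camera in the world. Camera axes: x right, y down, z forward; pixel columns grow to the right and rows downward; lengths in m; the calibration is good to about 2 mm. A picture is of the moment at which its call begins. get_calibration takes no time and is no camera call.
- r.close_job(): hands the job in, once; it reports no verdict.
Trained networks look in the newest picture that a camera, given by its name, has taken for a name from the list of things; names that differ only in an ending like _2 or _b are one class to them, and where a whole thing is asked for, a point or a joint stands for the part that bears it (a point fixed in the world has none). Each returns a list of dicts, best first, with "conf" (0 to 1); they miss things now and then, are a little off and sometimes report something else, mostly with a low value. They report only what shows in the picture. A call takes as long as a camera call. They do not tell look-alikes from the thing itself.
- r.boxes_of(camera, target): "at" ([x, y, z] in m, in the coordinates of the camera as it stood for that picture, good to about 4 mm: the middle of the surface that is visible of it).
- r.pinpoint(camera, target): "at" ([x, y, z] in m, in the coordinates of the camera as it stood for that picture, good to about 4 mm: a listed point, or the origin of a listed thing).
The state is a dict: "time_s": time; "joints": joint angles; "qd": joint speeds; "joint_torque": joint torques, N m; "tcp_pos": TCP position; "eef_rot": TCP orientation; "contact_force": force on the tool from outside, world axes, zero at the start; "moment": the same for the moment, N m; "gripper_width": finger opening in m.
Only numpy, scipy, OpenCV 4.12 (cv2) and the standard library are available. Lean on these libraries where they do the work, as an engineer would, in place of code of your own. Each camera call takes 0.05 s, during which the arm holds its last target. There are 200 camera calls.

### The job

Shift the turntable's lever out of its rear gear into neutral, and leave it there while you lift each black stupa to feel its weight, then stand the heavy solid ones on the turntable and the light hollow ones in the wooden tray, upright and released. Then take the lever across the neutral slot to the left and fully forward into slow drive, never running it into either of the other two gears. Leave the other things on the table where they are.

Things in the scene. Friction and masses are not known exactly. Their poses are not given: they have to be found in the camera images.
- turntable: The turntable, origin on the table under its centre.
- tray: The tray, origin on the table under its centre.
- turntable_top (a point): Centre of the upper face of the round display turntable: dark wooden disc with a brass edge, 280 mm across, upper face 30 mm above the table. It does not turn while unpowered and has no rim.
- tray_in (a point): Centre of the inner floor of the wooden return tray, outside 130 mm (its x) by 340 mm (its y), walls 6 mm thick, rim 22 mm above the table, floor about 5 mm above the table. The tray is fixed.
- gate_middle (a point): Centre of the H-shaped gate on the grey gear selector box (190 x 150 mm, fixed), on the gate plate's upper face 122 mm above the table. Its x axis is the box's forward direction (away from the robot), y is the box's left. The cross slot (neutral) runs along y through this point; two fore-and-aft slots cross its ends, 20 mm either side. The lever's pivot lies 107 mm straight below this point.
- lever_knob (a point): Centre of the black ball knob, 36 mm across, on top of the selector lever, 200 mm from the pivot, 215 mm above the table when upright. In the box's axes from the pivot it stands at (200 sin f, 200 cos f sin s, 200 cos f cos s) mm, with f = lever_fore and s = lever_side. Free play in the slots is about 6 mm either way at the knob.
- lever_fore (a joint): Fore-and-aft lean of the lever (rad): 0 in the cross slot (neutral; free play 0.03 either way), positive forward; stops at +0.28 and -0.28. The lever stays where it is left; moving it takes about 2 N at the knob.
- lever_side (a joint): Sideways lean of the lever (rad): positive to the box's left; +0.2 (stop) in the left slot, -0.2 (stop) in the right slot. Sideways motion is free only in neutral, fore-and-aft motion only in one of the two slots (within about 0.03 rad of its line). Slow drive is the left slot, forward; the lever starts in the right slot, rearward.
- stupa_a_mid (a point): Centre, half-way up, of a black votive stupa 96 mm tall, z up its axis: round stepped foot 68 mm across and 22 mm high, then a straight round drum 44 mm across from 29 to 68 mm above its foot (grip here), then a thin spire. All stupas look alike; a solid cast weighs 0.63 to 0.87 kg, a hollow one 0.18 to 0.26 kg. Absent in some starts.
- stupa_b_mid (a point): Centre, half-way up, of a black votive stupa 96 mm tall, z up its axis: round stepped foot 68 mm across and 22 mm high, then a straight round drum 44 mm across from 29 to 68 mm above its foot (grip here), then a thin spire. All stupas look alike; a solid cast weighs 0.63 to 0.87 kg, a hollow one 0.18 to 0.26 kg. Absent in some starts.
- stupa_c_mid (a point): Centre, half-way up, of a black votive stupa 96 mm tall, z up its axis: round stepped foot 68 mm across and 22 mm high, then a straight round drum 44 mm across from 29 to 68 mm above its foot (grip here), then a thin spire. All stupas look alike; a solid cast weighs 0.63 to 0.87 kg, a hollow one 0.18 to 0.26 kg. Absent in some starts.
- stupa_d_mid (a point): Centre, half-way up, of a black votive stupa 96 mm tall, z up its axis: round stepped foot 68 mm across and 22 mm high, then a straight round drum 44 mm across from 29 to 68 mm above its foot (grip here), then a thin spire. All stupas look alike; a solid cast weighs 0.63 to 0.87 kg, a hollow one 0.18 to 0.26 kg. Absent in some starts.
- stupa_e_mid (a point): Centre, half-way up, of a black votive stupa 96 mm tall, z up its axis: round stepped foot 68 mm across and 22 mm high, then a straight round drum 44 mm across from 29 to 68 mm above its foot (grip here), then a thin spire. All stupas look alike; a solid cast weighs 0.63 to 0.87 kg, a hollow one 0.18 to 0.26 kg. Absent in some starts.
- stupa_f_mid (a point): Centre, half-way up, of a black votive stupa 96 mm tall, z up its axis: round stepped foot 68 mm across and 22 mm high, then a straight round drum 44 mm across from 29 to 68 mm above its foot (grip here), then a thin spire. All stupas look alike; a solid cast weighs 0.63 to 0.87 kg, a hollow one 0.18 to 0.26 kg. Absent in some starts.
- handbell: Bystander: brass hand bell, 56 mm across, 86 high; origin under its centre. Leave it alone.
- bead_box: Bystander: dark wooden box 70 x 100 x 35 mm; origin under its centre. Leave it alone.
- candlestick: Bystander: brass candlestick, 64 mm across, 102 high; origin under its centre. Leave it alone.
- oil_bottle: Bystander: amber bottle, 56 mm across, 130 high; origin under its centre. Leave it alone.
Things that resemble listed ones, but are neither listed nor needed, are in the scene too. Leave any purple look-alike of the part that bears stupa_b_mid alone.

How it is judged:
By the outcome, as a careful person would: the job done as asked, in the order asked, and still so for the second after the job is handed in, with the robot touching nothing.
Of stupa_a, stupa_b, stupa_c, stupa_d, stupa_e, stupa_f only 4 to 5 are there at a start; the rules pass over those that are not, and their reading is None.
At some moment in a run one of stupa_a, stupa_b, stupa_c, stupa_d, stupa_e, stupa_f may be knocked a few centimetres aside while the robot is not near it.
It also fails if it takes over 208 s, if anything falls off the work surface, if the arm or the gripper's body presses on something with over 40 N, if the wrist force passes 120 N, or if a joint passes its speed limit or range.

## Working session

There is one attempt and no reset: what is moved stays moved. The work goes in short steps, Python scripts to look and compute and a tool call to move; the robot and the scene stay as the last step left them, time stands still between calls to the robot, and variables do not carry over. Pictures are saved under pics/ and viewed, about 12 in all and at most 16, crops included, and the job is handed in when it is done.

Besides the shell and the picture viewer there is one more tool, called after "Call:" as name([rows], argument=value, ...), one row to a line, values as JSON. send_rows: Moves the arm, as the interface text tells. Its arguments: {"type":"object","properties":{"motion":{"type":"array"},"gripper":{"type":"number"},"squeeze":{"type":"number"}},"required":["motion"]}

```bash
mkdir -p pics
cat > h.py <<'E'
from plant import r
import numpy as np, cv2
from scipy.spatial.transform import Rotation as R
def cam(n):
    c=r.get_calibration(n); o=np.array(c['orientation'],float)
    M=R.from_euler('xyz',o,degrees=True).as_matrix() if o.size==3 else (o if o.shape==(3,3) else R.from_quat(o).as_matrix())
    return c,np.array(c['origin']),M
def w(n,p):
    c,o,M=cam(n); return o+M@np.array(p)
def find(n,t,f='pinpoint'):
    return [(round(d['conf'],2),w(n,d['at']).round(3).tolist()) for d in getattr(r,f)(n,t)]
def pix(n,P):
    c,o,M=cam(n); f=240/np.tan(np.radians(c['fov_y']/2)); q=M.T@(np.array(P)-o); return (c['cx']+f*q[0]/q[2],c['cy']+f*q[1]/q[2])
def cloud(n,d):
    c,o,M=cam(n); f=240/np.tan(np.radians(c['fov_y']/2)); v,u=np.mgrid[:480,:640]
    P=np.stack([(u-c['cx'])*d/f,(v-c['cy'])*d/f,d],-1); return P@M.T+o
E
python3 - <<'E'
from h import *
for n in('scene','top'):
    print(r.get_calibration(n)); a,d=r.capture(n); cv2.imwrite(f'pics/{n}0.png',a); np.save(f'{n}0.npy',d)
    for t in ['turntable','tray','gate_middle','lever_knob','stupa_a_mid','handbell','bead_box','candlestick','oil_bottle']:
        print(n,t,[(x,[round(q) for q in pix(n,x[1])]) for x in find(n,t)])
print(r.get_state())
E
```

```text
{'fov_y': 43.426431819065975, 'cx': 316.3793828636959, 'cy': 243.32201563510975, 'origin': array([1.06945485, 1.08319011, 0.9566139 ]), 'orientation': array([-122.15639788,   -0.43688261,  151.57186519])}
scene turntable [((0.59, [0.512, 0.364, -0.002]), [383, 402])]
scene tray [((0.95, [0.668, -0.032, -0.001]), [242, 318])]
scene gate_middle [((0.87, [0.465, -0.377, 0.118]), [259, 200]), ((0.3, [0.701, 0.271, 0.002]), [283, 403])]
scene lever_knob [((0.8, [0.434, -0.42, 0.21]), [261, 164])]
scene stupa_a_mid [((0.85, [0.442, 0.106, 0.047]), [349, 307]), ((0.62, [0.463, -0.378, 0.12]), [259, 199]), ((0.45, [0.369, 0.179, -0.001]), [390, 330])]
scene handbell [((0.87, [0.369, 0.178, -0.002]), [389, 330])]
scene bead_box [((0.79, [0.326, -0.179, -0.003]), [332, 255]), ((0.25, [0.664, -0.039, 0.005]), [242, 314])]
scene candlestick [((0.6, [0.681, -0.266, -0.0]), [205, 271])]
scene oil_bottle [((0.66, [0.702, 0.271, 0.002]), [283, 403]), ((0.59, [0.514, 0.362, -0.002]), [382, 402])]
{'fov_y': 50.3140927690832, 'cx': 325.5818359661965, 'cy': 232.61724860934223, 'origin': array([ 0.319494
[... 611 characters left out ...]
[0.698, 0.273, 0.0]), [218, 153])]
{'time_s': 1.0, 'joints': array([ 8.15969659e+01,  2.05442622e+01,  6.82266505e-01, -1.67268847e-03,
       -7.01346894e+01, -1.65056321e+01]), 'qd': array([ 0.0265006 , -0.09740623, -0.03486998,  0.00967185,  0.00083824,
        0.00591318]), 'joint_torque': array([-2.25207305e-04, -5.82395124e+01,  2.93317169e+01,  7.00269118e+00,
        1.26067185e-02, -1.61339869e-05]), 'tcp_pos': array([0.28430399, 0.61218733, 0.22658202]), 'eef_rot': array([-1.79997269e+02,  2.45017056e-03, -2.49092345e+01]), 'contact_force': array([-0.38198666,  0.41352287,  0.24191747]), 'moment': array([-0.05140444,  0.05246698,  0.00191116]), 'gripper_width': 0.08762754147512325}
```

View pics/scene0.png

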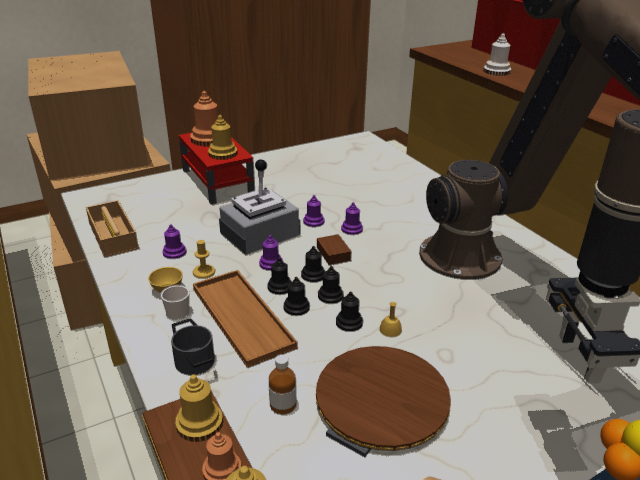

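View pics/top0.png

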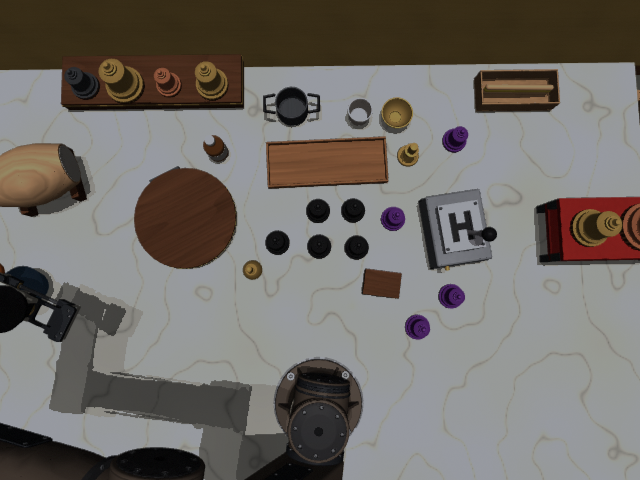

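The top view shows five black stupas at about (318,210), (352,210), (277,242), (319,246) and (356,247). The look-alikes are purple, at (392,218), (455,139), (451,296) and (417,327). The lever knob is at (489,234) and the gate at (461,225).

Run:
```python
from h import *
a=cv2.imread('pics/top0.png'); d=np.load('top0.npy'); P=cloud('top',d)
hsv=cv2.cvtColor(a,cv2.COLOR_BGR2HSV)
for z0,z1 in((.015,.11),(.045,.066)):
  m=((d>0)&(P[...,2]>z0)&(P[...,2]<z1)&(a.max(2)<70)).astype(np.uint8); m[:190]=0;m[270:]=0;m[:,:250]=0;m[:,380:]=0
  n,l,s,c=cv2.connectedComponentsWithStats(m)
  for i in range(1,n):
    if s[i,4]>30: q=P[l==i]; print(z0,c[i].round(),s[i,4],((q.min(0)+q.max(0))/2).round(3),q.mean(0).round(3),q.max(0).round(3)-q.min(0).round(3))
# scene camera drums / tips
sa=cv2.imread('pics/scene0.png'); sd=np.load('scene0.npy'); S=cloud('scene',sd)
m=((sd>0)&(sa.max(2)<70)&(S[...,2]>.02)&(S[...,2]<.105)&(S[...,0]>.3)&(S[...,0]<.56)&(abs(S[...,1])<.2)).astype(np.uint8)
n,l,s,c=cv2.connectedComponentsWithStats(m)
for i in range(1,n):
    if s[i,4]>40:
        q=S[l==i]; t=q[q[:,2]>q[:,2].max()-.012]; print('scene',c[i].round(),s[i,4],'tip',t.mean(0).round(3))
def rect(m,name):
  q=P[m][:,:2]; r_=cv2.minAreaRect((q*1000).astype(np.float32)); print(name,r_)
reg=(P[...,1]<-.25)&(P[...,1]>-.5)&(P[...,0]>.33)&(P[...,0]<.6)&(d>0)
rect(reg&(P[...,2]>.09)&(P[...,2]<.135),'box')
rect(reg&(P[...,2]>.117)&(P[...,2]<.128)&(a.min(2)>130),'plate')
k=reg&(P[...,2]>.215)&(P[...,2]<.26);print('knob top',P[k].mean(0),k.sum())
rect((hsv[...,1]>90)&(P[...,2]<.035)&(P[...,2]>.016)&(P[...,0]>.57)&(P[...,0]<.75)&(abs(P[...,1]+.04)<.16),'tray')
rect((hsv[...,1]>90)&(P[...,2]<.04)&(P[...,2]>.022)&(P[...,0]>.34)&(P[...,0]<.67)&(abs(P[...,1]-.36)<.16),'table')
cv2.imwrite('pics/crop.png',cv2.resize(a[185:310,250:510],None,fx=3,fy=3,interpolation=cv2.INTER_CUBIC))
```

```text
0.015 [317. 210.] 343 [ 0.525 -0.008  0.057] [ 0.52  -0.008  0.055] [0.057 0.059 0.082]
0.015 [353. 209.] 344 [ 0.525 -0.107  0.057] [ 0.52  -0.104  0.055] [0.056 0.057 0.083]
0.015 [277. 242.] 348 [0.438 0.107 0.055] [0.435 0.104 0.055] [0.061 0.058 0.08 ]
0.015 [319. 246.] 338 [ 0.425 -0.01   0.057] [ 0.423 -0.009  0.055] [0.053 0.056 0.084]
0.015 [356. 247.] 343 [ 0.418 -0.113  0.057] [ 0.418 -0.111  0.056] [0.058 0.056 0.083]
scene [335. 254.] 112 tip [ 0.341 -0.14   0.028]
scene [286. 282.] 994 tip [ 0.531 -0.052  0.088]
scene [322. 273.] 825 tip [ 0.429 -0.051  0.088]
scene [349. 309.] 505 tip [0.444 0.112 0.086]
box ((461.96954345703125, -378.80816650390625), (189.50917053222656, 150.04188537597656), 7.962182998657227)
plate ((462.58343505859375, -379.60028076171875), (122.81209564208984, 106.45626831054688), 7.621860980987549)
knob top [ 0.4318209  -0.41794391  0.22110584] 139
tray ((662.7315673828125, -40.50196838378906), (130.820068359375, 321.4510803222656), 1.7734113931655884)
table ((509.4127197265625, 358.5835266113281), (277.3968811035156, 273.4710998535156), 88.85250854492188)
```

View pics/crop.png

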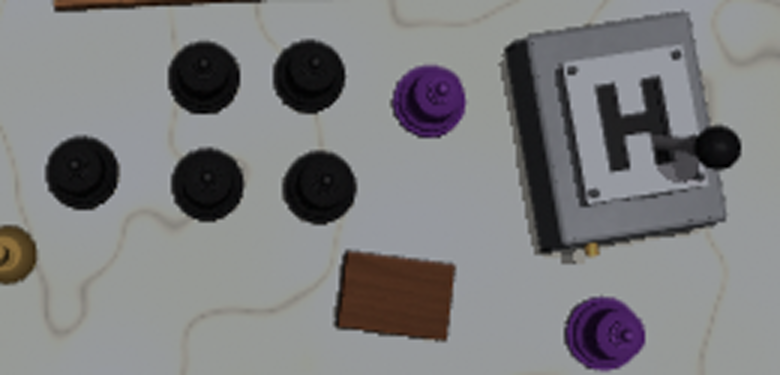

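Call:
send_rows([
  {"travel": [0,0,-0.008],"spin": -6.3},
  {"travel": [0,0,-0.008],"spin": -6.3},
  {"travel": [0,0,-0.008],"spin": -6.3},
  {"travel": [0,0,-0.008],"spin": -6},
  {"travel": [0,0,0],"spin": 0},
], gripper=1, squeeze=15)

```text
time_s: 1.42
tcp_pos: [0.2842, 0.6117, 0.2589]
eef_rot: [179.9, 0.0, 1.1]
contact_force: [-0.6, 1.4, 0.4]
gripper_width: 0.0879
```

Call:
send_rows([
  {"travel": [0.024,0.031,0],"spin": 0},
  {"travel": [0.024,0.031,0],"spin": 0},
  {"travel": [0.024,0.031,0],"spin": 0},
  {"travel": [0.024,0.031,0],"spin": 0},
  {"travel": [0.024,0.031,0],"spin": 0},
])

```text
time_s: 1.83
tcp_pos: [0.4051, 0.459, 0.2557]
eef_rot: [179.9, 0.1, 0.6]
contact_force: [1.1, 0.9, -0.2]
gripper_width: 0.0873
```

Call:
send_rows([
  {"travel": [0.02,0.035,0],"spin": 0},
  {"travel": [0.02,0.035,0],"spin": 0},
  {"travel": [0.02,0.035,0],"spin": 0},
  {"travel": [0.02,0.035,0],"spin": 0},
  {"travel": [0.02,0.035,0],"spin": 0},
])

```text
time_s: 2.25
tcp_pos: [0.5078, 0.2773, 0.2541]
eef_rot: [179.9, 0.1, -0.5]
contact_force: [0.5, 0.6, -0.1]
gripper_width: 0.0872
```

Call:
send_rows([
  {"travel": [0,0.039,-0.001],"spin": 0},
  {"travel": [0,0.039,-0.001],"spin": 0},
  {"travel": [0,0.039,-0.001],"spin": 0},
  {"travel": [0,0.039,-0.001],"spin": 0},
  {"travel": [0,0.039,-0.001],"spin": 0},
])

```text
time_s: 2.67
tcp_pos: [0.5055, 0.0726, 0.2567]
eef_rot: [179.8, 0.2, -1.8]
contact_force: [-0.1, -0.5, -0.1]
gripper_width: 0.0877
```

Call:
send_rows([
  {"travel": [-0.005,0.039,-0.001],"spin": 0},
  {"travel": [-0.005,0.039,-0.001],"spin": 0},
  {"travel": [-0.005,0.039,-0.001],"spin": 0},
  {"travel": [-0.005,0.039,-0.001],"spin": 0},
  {"travel": [-0.005,0.039,-0.001],"spin": 0},
])

```text
time_s: 3.08
tcp_pos: [0.4694, -0.1304, 0.2619]
eef_rot: [179.8, 0.1, -2.9]
contact_force: [1.6, 0.2, -0.2]
gripper_width: 0.0877
```

Call:
send_rows([
  {"travel": [-0.006,0.039,-0.001],"spin": 0},
  {"travel": [-0.006,0.039,-0.001],"spin": 0},
  {"travel": [-0.006,0.039,-0.001],"spin": 0},
  {"travel": [-0.006,0.039,-0.001],"spin": 0},
  {"travel": [-0.006,0.039,-0.001],"spin": 0},
])

```text
time_s: 3.5
tcp_pos: [0.4233, -0.3322, 0.2677]
eef_rot: [179.8, -0.1, -4.0]
contact_force: [1.5, 0.5, 0.0]
gripper_width: 0.0877
```

Call:
send_rows([
  {"travel": [-0.006,0.037,-0.001],"spin": 0},
  {"travel": [-0.006,0.037,-0.001],"spin": 0},
  {"travel": [-0.006,0.035,-0.001],"spin": 0},
  {"travel": [0,0,0],"spin": 0},
])

```text
time_s: 3.83
tcp_pos: [0.3923, -0.4502, 0.2694]
eef_rot: [179.8, -0.1, -5.2]
contact_force: [0.5, 0.1, -0.5]
gripper_width: 0.0872
```

Call:
send_rows([
  {"travel": [0.019,-0.017,0],"spin": 0},
  {"travel": [0.019,-0.017,0],"spin": 0},
  {"travel": [0,0,0],"spin": -6.6},
  {"travel": [0,0,0],"spin": -6.6},
  {"travel": [0,0,0],"spin": 0},
])

```text
time_s: 4.25
tcp_pos: [0.4318, -0.4227, 0.2654]
eef_rot: [179.9, 0.2, 6.7]
contact_force: [-0.1, 0.4, 0.0]
gripper_width: 0.0876
```

Run:
```python
from h import *
a,d=r.capture('scene'); cv2.imwrite('pics/s1.png',a[80:280,180:380]); print(find('scene','lever_knob'),r.get_state()['tcp_pos'],r.get_state()['eef_rot'])
```

```text
[(0.58, [0.432, -0.421, 0.208]), (0.16, [0.425, -0.011, 0.045])] [ 0.43148761 -0.42282185  0.26554224] [1.79935674e+02 1.71566638e-01 6.29788098e+00]
```

Call:
send_rows([
  {"travel": [0,-0.001,0.025],"spin": 0},
  {"travel": [0,-0.001,0.025],"spin": 0},
  {"travel": [0,0,0.026],"spin": 0},
  {"travel": [0,0,0],"spin": 0},
])

```text
time_s: 4.68
tcp_pos: [0.4316, -0.4219, 0.1895]
eef_rot: [179.7, -0.1, 5.0]
contact_force: [-0.3, 1.2, -0.9]
gripper_width: 0.0874
```

Call:
send_rows([
  {"travel": [0,0,0],"spin": 0},
  {"travel": [0,0,0],"spin": 0},
  {"travel": [0,0,0],"spin": 0},
  {"travel": [0,0,0],"spin": 0},
  {"travel": [0,0,0],"spin": 0},
], gripper=-1, squeeze=15)

```text
time_s: 5.1
tcp_pos: [0.4326, -0.4236, 0.1944]
eef_rot: [179.5, -0.3, 4.5]
contact_force: [0.4, 0.8, 0.6]
gripper_width: 0.0598
```

Call:
send_rows([
  {"travel": [0,0,0.003],"spin": 0},
  {"travel": [0,0,0.002],"spin": 0},
  {"travel": [0,0,0.001],"spin": 0},
  {"travel": [0,0,0.001],"spin": 0},
  {"travel": [0,0,0.001],"spin": 0},
])

```text
time_s: 5.52
tcp_pos: [0.4339, -0.4246, 0.1898]
eef_rot: [179.3, -0.5, 4.5]
contact_force: [-1.9, 1.6, 9.3]
gripper_width: 0.0349
```

Call:
send_rows([
  {"travel": [0,0,0.001],"spin": 0},
  {"travel": [0,0,0.001],"spin": 0},
])

```text
time_s: 5.68
tcp_pos: [0.4341, -0.425, 0.1898]
eef_rot: [179.2, -0.6, 4.6]
contact_force: [-2.1, 3.0, 7.5]
gripper_width: 0.0349
```

Call:
send_rows([
  {"travel": [0.009,-0.001,-0.001],"spin": 0},
  {"travel": [0.009,-0.001,-0.001],"spin": 0},
  {"travel": [0.009,-0.001,-0.001],"spin": 0},
  {"travel": [0,0,0],"spin": 0},
])

```text
time_s: 6.02
tcp_pos: [0.4605, -0.4199, 0.1933]
eef_rot: [179.2, -0.4, 4.5]
contact_force: [-1.6, 0.5, 3.9]
gripper_width: 0.0348
```

Run:
```python
from h import *
a,d=r.capture('scene'); cv2.imwrite('pics/s2.png',cv2.resize(a[100:260,180:360],None,fx=4,fy=4)); print(find('scene','lever_knob')); s=r.get_state();print(s['tcp_pos'],s['eef_rot'],s['contact_force'])
```

```text
[(0.58, [0.459, -0.418, 0.21]), (0.46, [0.533, -0.008, 0.048])]
[ 0.45980067 -0.41998093  0.19332006] [179.22474728  -0.41879913   4.53847282] [-0.28088156 -1.58975175  1.46744058]
```

View pics/s2.png

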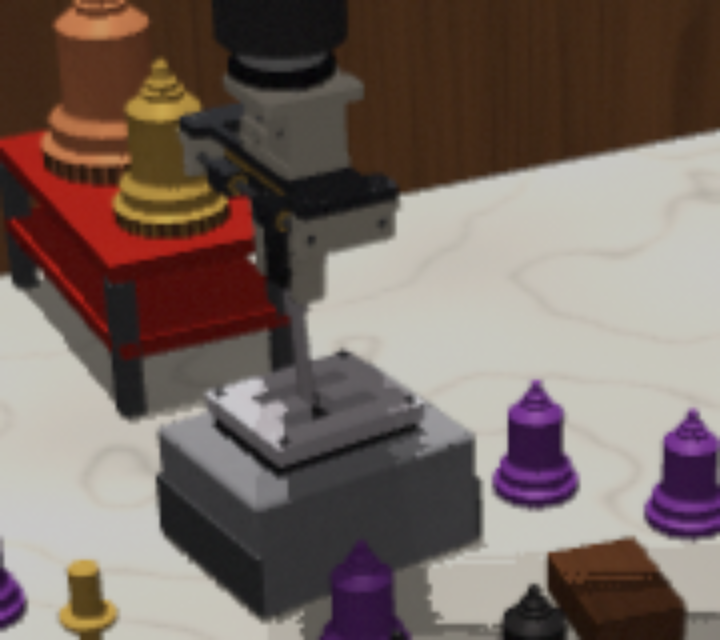

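Call:
send_rows([
  {"travel": [0.005,0,-0.001],"spin": 0},
  {"travel": [0.004,0,0],"spin": 0},
  {"travel": [0,0,0],"spin": 0},
])

```text
time_s: 6.37
tcp_pos: [0.4686, -0.4188, 0.1935]
eef_rot: [179.3, -0.3, 4.5]
contact_force: [-1.4, -1.0, 2.3]
gripper_width: 0.0351
```

Call:
send_rows([
  {"travel": [0,-0.006,0],"spin": 0},
  {"travel": [0,-0.006,0],"spin": 0},
  {"travel": [0,-0.006,0],"spin": 0},
])

```text
time_s: 6.62
tcp_pos: [0.4693, -0.404, 0.196]
eef_rot: [178.9, -0.6, 4.5]
contact_force: [-1.0, -4.9, 3.1]
gripper_width: 0.0348
```

Call:
send_rows([
  {"travel": [-0.001,-0.007,0],"spin": 0},
  {"travel": [-0.001,-0.007,0],"spin": 0},
  {"travel": [-0.001,-0.006,0],"spin": 0},
  {"travel": [0,0,0],"spin": 0},
])

```text
time_s: 6.95
tcp_pos: [0.466, -0.3831, 0.1981]
eef_rot: [178.6, -0.9, 4.6]
contact_force: [-0.5, -3.2, -0.6]
gripper_width: 0.0348
```

Call:
send_rows([
  {"travel": [0,0,0],"spin": 0},
  {"travel": [0,0,0],"spin": 0},
  {"travel": [0,0,0],"spin": 0},
  {"travel": [0,0,0],"spin": 0},
  {"travel": [0,0,0],"spin": 0},
], gripper=1)

```text
time_s: 7.37
tcp_pos: [0.4645, -0.379, 0.1951]
eef_rot: [179.0, -0.7, 4.6]
contact_force: [0.2, -0.2, -0.2]
gripper_width: 0.0629
```

Call:
send_rows([
  {"travel": [0,0,-0.01],"spin": 0},
  {"travel": [0,0,-0.03],"spin": 0},
  {"travel": [0,0,-0.03],"spin": 0},
])

```text
time_s: 7.62
tcp_pos: [0.4601, -0.3758, 0.2599]
eef_rot: [179.5, 0.0, 4.5]
contact_force: [0.8, -0.7, 1.0]
gripper_width: 0.0829
```

Run:
```python
from h import *
a,d=r.capture('scene'); print(find('scene','lever_knob')); s=r.get_state();print(s['tcp_pos'],s['eef_rot'],s['contact_force'])
a,d=r.capture('top'); print(find('top','lever_knob')); cv2.imwrite('pics/t2.png',a)
P=cloud('top',d)
m=((d>0)&(P[...,2]>.015)&(P[...,2]<.11)&(a.max(2)<70)).astype(np.uint8); m[:190]=0;m[270:]=0;m[:,:250]=0;m[:,380:]=0
n,l,st,c=cv2.connectedComponentsWithStats(m)
for i in range(1,n):
    if st[i,4]>30: q=P[l==i]; print(c[i].round(),st[i,4],q.mean(0).round(3))
```

```text
[(0.5, [0.463, -0.383, 0.213])]
[ 0.46267092 -0.37748391  0.26501336] [179.21470197  -0.44334778   4.51136071] [-0.24595943 -0.14736756  0.39723744]
[(0.63, [0.661, -0.036, 0.001])]
[317. 210.] 337 [ 0.521 -0.008  0.056]
[353. 209.] 344 [ 0.52  -0.104  0.056]
[277. 242.] 346 [0.435 0.104 0.055]
[319. 246.] 341 [ 0.422 -0.009  0.055]
[356. 246.] 343 [ 0.418 -0.111  0.055]
```

Call:
send_rows([
  {"travel": [-0.003,-0.038,0],"spin": 1},
  {"travel": [-0.004,-0.038,0],"spin": 1},
  {"travel": [-0.005,-0.038,0],"spin": 1},
  {"travel": [-0.005,-0.038,0],"spin": 1},
  {"travel": [-0.005,-0.038,0],"spin": 1},
], gripper=1)

```text
time_s: 8.23
tcp_pos: [0.4282, -0.1866, 0.2526]
eef_rot: [179.6, 0.3, -1.3]
contact_force: [0.6, 0.6, -0.2]
gripper_width: 0.0877
```

Call:
send_rows([
  {"travel": [-0.005,-0.036,0.02],"spin": 0},
  {"travel": [-0.005,-0.036,0.025],"spin": 0},
  {"travel": [0,0,0.02],"spin": 0},
  {"travel": [0,0,0],"spin": 0},
])

```text
time_s: 8.57
tcp_pos: [0.4166, -0.1097, 0.1869]
eef_rot: [179.7, 0.3, -1.1]
contact_force: [-0.9, -1.2, -1.9]
gripper_width: 0.0878
```

Call:
send_rows([
  {"travel": [0.004,0.002,0.037],"spin": 0},
  {"travel": [0,0,0.037],"spin": 0},
  {"travel": [0,0,0.037],"spin": 0},
  {"travel": [0,0,0.034],"spin": 0},
  {"travel": [0,0,0],"spin": 0},
])

```text
time_s: 8.98
tcp_pos: [0.4239, -0.1139, 0.0416]
eef_rot: [179.6, -0.1, -1.0]
contact_force: [-1.5, 0.1, -0.1]
gripper_width: 0.0873
```

Call:
send_rows([
  {"travel": [0,0,0],"spin": 0},
  {"travel": [0,0,0],"spin": 0},
  {"travel": [0,0,0],"spin": 0},
  {"travel": [0,0,0],"spin": 0},
  {"travel": [0,0,0],"spin": 0},
], gripper=-1, squeeze=25)

```text
time_s: 9.4
tcp_pos: [0.4274, -0.1156, 0.0473]
eef_rot: [179.6, -0.3, -1.1]
contact_force: [-0.1, -0.2, -0.6]
gripper_width: 0.0603
```

Call:
send_rows([
  {"travel": [0,0,0],"spin": 0},
  {"travel": [0,0,0],"spin": 0},
  {"travel": [0,0,0],"spin": 0},
  {"travel": [0,0,0],"spin": 0},
  {"travel": [0,0,0],"spin": 0},
])

```text
time_s: 9.82
tcp_pos: [0.4287, -0.115, 0.05]
eef_rot: [179.7, -0.6, -1.1]
contact_force: [1.0, -0.3, -4.0]
gripper_width: 0.0433
```

Call:
send_rows([
  {"travel": [0,0,0],"spin": 0},
  {"travel": [0,0,0],"spin": 0},
  {"travel": [-0.003,0,0.008],"spin": 0},
  {"travel": [-0.003,0,0.006],"spin": 0},
  {"travel": [-0.001,0,0.001],"spin": 0},
], gripper=0.3)

```text
time_s: 10.23
tcp_pos: [0.4224, -0.115, 0.0344]
eef_rot: [179.7, -0.7, -1.0]
contact_force: [-0.9, 0.4, -0.4]
gripper_width: 0.0568
```

Call:
send_rows([
  {"travel": [-0.001,0,0.001],"spin": 0},
  {"travel": [0,0,0.001],"spin": 0},
  {"travel": [0,0,0.001],"spin": 0},
  {"travel": [0,0,0],"spin": 0},
  {"travel": [0,0,0],"spin": 0},
], gripper=-1, squeeze=35)

```text
time_s: 10.65
tcp_pos: [0.4203, -0.1149, 0.0306]
eef_rot: [179.6, -0.6, -1.0]
contact_force: [0.1, -0.6, -1.7]
gripper_width: 0.0436
```

Call:
send_rows([
  {"travel": [0,0,-0.015],"spin": 0},
  {"travel": [0,0,-0.025],"spin": 0},
  {"travel": [0,0,-0.03],"spin": 0},
  {"travel": [0,0,-0.03],"spin": 0},
])

```text
time_s: 10.98
tcp_pos: [0.41, -0.1148, 0.1244]
eef_rot: [179.6, 0.7, -1.3]
contact_force: [1.0, 0.6, -8.4]
gripper_width: 0.0435
```

Call:
send_rows([
  {"travel": [0,0,0],"spin": 0},
  {"travel": [0,0,0],"spin": 0},
  {"travel": [0,0,0],"spin": 0},
])

```text
time_s: 11.23
tcp_pos: [0.411, -0.1144, 0.1275]
eef_rot: [179.7, 0.4, -1.3]
contact_force: [0.3, 0.1, -8.2]
gripper_width: 0.0437
```

Call:
send_rows([
  {"travel": [0,0,0],"spin": 0},
  {"travel": [0,0,0],"spin": 0},
])

```text
time_s: 11.4
tcp_pos: [0.4086, -0.1144, 0.1247]
eef_rot: [179.7, 0.7, -1.4]
contact_force: [-0.7, -0.2, -8.4]
gripper_width: 0.0438
```

Call:
send_rows([
  {"travel": [0.005,0,-0.025],"spin": 0},
  {"travel": [0.013,-0.03,-0.01],"spin": 0},
  {"travel": [0.013,-0.036,0],"spin": 0},
  {"travel": [0.013,-0.036,0],"spin": 0},
  {"travel": [0.013,-0.036,0],"spin": 0},
])

```text
time_s: 11.82
tcp_pos: [0.4631, 0.0204, 0.1513]
eef_rot: [179.5, 1.6, -2.0]
contact_force: [1.2, -0.1, -7.5]
gripper_width: 0.0431
```

Call:
send_rows([
  {"travel": [0.013,-0.036,0],"spin": 0},
  {"travel": [0.013,-0.036,0],"spin": 0},
  {"travel": [0.013,-0.036,0],"spin": 0},
  {"travel": [0.013,-0.036,0],"spin": 0},
  {"travel": [0.013,-0.036,0],"spin": 0},
])

```text
time_s: 12.23
tcp_pos: [0.5326, 0.2055, 0.1389]
eef_rot: [179.1, 2.3, -2.1]
contact_force: [1.6, -0.3, -8.2]
gripper_width: 0.0434
```

Call:
send_rows([
  {"travel": [0.014,-0.036,0],"spin": 0},
  {"travel": [0.014,-0.036,0],"spin": 0},
  {"travel": [0.01,-0.036,0],"spin": 0},
  {"travel": [0,0,0],"spin": 0},
])

```text
time_s: 12.57
tcp_pos: [0.5755, 0.3227, 0.1245]
eef_rot: [178.7, 2.7, -2.0]
contact_force: [0.8, -0.2, -7.5]
gripper_width: 0.0438
```

Call:
send_rows([
  {"travel": [0.005,-0.02,0],"spin": 0},
  {"travel": [0.003,-0.018,0],"spin": 0},
  {"travel": [0,0,0.02],"spin": 0},
  {"travel": [0,0,0.02],"spin": 0},
  {"travel": [0,0,0],"spin": 0},
])

```text
time_s: 12.98
tcp_pos: [0.5797, 0.3625, 0.0675]
eef_rot: [178.0, 3.4, -1.9]
contact_force: [-0.9, -1.3, -9.9]
gripper_width: 0.0436
```

Run:
```python
from h import *
s=r.get_state();print(s['tcp_pos'],s['eef_rot'],s['contact_force'],s['joints'])
a,d=r.capture('scene'); cv2.imwrite('pics/s3.png',cv2.resize(a[270:480,200:480],None,fx=2.5,fy=2.5))
```

```text
[0.57972669 0.36253662 0.06754035] [178.03042292   3.4220383   -1.85032492] [-0.93334878 -1.33321729 -9.93846968] [ 47.54955788  30.72326324  -4.45115014  -1.53994357 -58.55788324
  41.50509193]
```

View pics/s3.png

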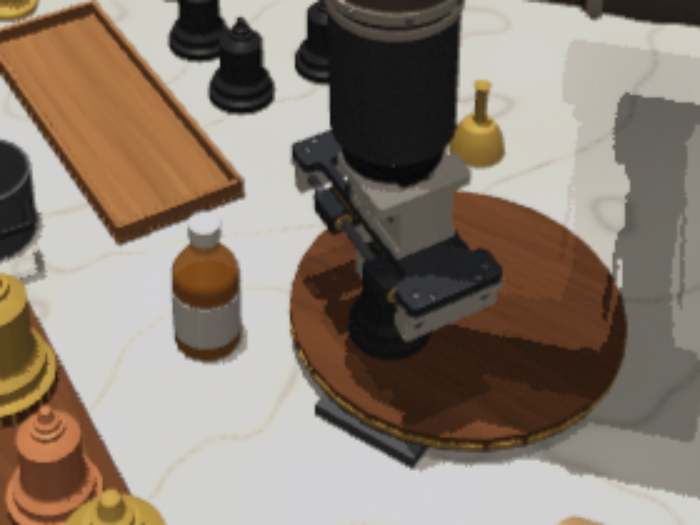

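The stupa hangs at about crop (390,330), over the disc and some 6 mm above it, clear of the bottle. I'll lower it gently.

Call:
send_rows([
  {"travel": [0,0,0.004],"spin": 0},
  {"travel": [0,0,0.001],"spin": 0},
  {"travel": [0,0,0],"spin": 0},
])

```text
time_s: 13.28
tcp_pos: [0.5806, 0.362, 0.0637]
eef_rot: [177.9, 3.4, -1.8]
contact_force: [0.2, -0.5, -7.9]
gripper_width: 0.0439
```

Call:
send_rows([
  {"travel": [0,0,0.001],"spin": 0},
  {"travel": [0,0,0],"spin": 0},
])

```text
time_s: 13.45
tcp_pos: [0.5812, 0.3619, 0.0641]
eef_rot: [178.0, 3.3, -1.9]
contact_force: [-0.0, -0.6, -7.8]
gripper_width: 0.0437
```

Call:
send_rows([
  {"travel": [0,0,0.003],"spin": 0},
  {"travel": [0,0,0.002],"spin": 0},
  {"travel": [0,0,0.001],"spin": 0},
])

```text
time_s: 13.7
tcp_pos: [0.5818, 0.3622, 0.0631]
eef_rot: [178.2, 3.1, -1.8]
contact_force: [0.1, 0.2, -8.5]
gripper_width: 0.0435
```

Call:
send_rows([
  {"travel": [0,0,0.002],"spin": 0},
  {"travel": [0,0,0.001],"spin": 0},
])

```text
time_s: 13.87
tcp_pos: [0.582, 0.3622, 0.0628]
eef_rot: [178.3, 3.0, -1.8]
contact_force: [-2.6, -0.6, -1.5]
gripper_width: 0.0433
```

Call:
send_rows([
  {"travel": [0,0,0.003],"spin": 0},
  {"travel": [0,0,0.002],"spin": 0},
])

```text
time_s: 14.03
tcp_pos: [0.5819, 0.3622, 0.0626]
eef_rot: [178.3, 2.9, -1.7]
contact_force: [-5.3, -1.8, 5.0]
gripper_width: 0.0433
```

Call:
send_rows([
  {"travel": [0,0,0],"spin": 0},
  {"travel": [0,0,0],"spin": 0},
  {"travel": [0,0,0],"spin": 0},
  {"travel": [0,0,0],"spin": 0},
  {"travel": [0,0,0],"spin": 0},
], gripper=1)

```text
time_s: 14.45
tcp_pos: [0.5854, 0.3641, 0.0663]
eef_rot: [178.6, 2.4, -1.6]
contact_force: [0.5, 0.8, 0.0]
gripper_width: 0.0714
```

Call:
send_rows([
  {"travel": [0,0,-0.02],"spin": 0},
  {"travel": [0,0,-0.03],"spin": 0},
  {"travel": [0,0,-0.035],"spin": 0},
  {"travel": [0,0,-0.035],"spin": 0},
])

```text
time_s: 14.78
tcp_pos: [0.5876, 0.3642, 0.1795]
eef_rot: [178.0, 3.1, -1.7]
contact_force: [0.9, 0.3, 0.5]
gripper_width: 0.087
```

Call:
send_rows([
  {"travel": [-0.0175,0.0327,0],"spin": 0},
  {"travel": [-0.0175,0.0327,0],"spin": 0},
  {"travel": [-0.0175,0.0327,0],"spin": 0},
  {"travel": [-0.0175,0.0327,0],"spin": 0},
  {"travel": [-0.0175,0.0327,0],"spin": 0},
])

```text
time_s: 15.2
tcp_pos: [0.5021, 0.2077, 0.1968]
eef_rot: [178.7, 2.1, -1.4]
contact_force: [-0.1, 0.0, 0.5]
gripper_width: 0.0878
```

Call:
send_rows([
  {"travel": [-0.0175,0.0327,0],"spin": 0},
  {"travel": [-0.0175,0.0327,0],"spin": 0},
  {"travel": [-0.0175,0.0327,0],"spin": 0},
  {"travel": [0,0,0],"spin": 0},
  {"travel": [0,0,0],"spin": 0},
])

```text
time_s: 15.62
tcp_pos: [0.4416, 0.1018, 0.2029]
eef_rot: [178.8, 1.9, -1.5]
contact_force: [0.1, -0.6, 0.3]
gripper_width: 0.0879
```

```bash
cat >> h.py <<'E'
def blobs(a,d):
    P=cloud('top',d)
    m=((d>0)&(P[...,2]>.015)&(P[...,2]<.145)&(a.max(2)<70)).astype(np.uint8); m[:190]=0;m[280:]=0;m[:,:130]=0;m[:,390:]=0
    n,l,st,c=cv2.connectedComponentsWithStats(m)
    for i in range(1,n):
        if st[i,4]>60: q=P[l==i]; print(c[i].round(),st[i,4],q.mean(0).round(3),((q.min(0)+q.max(0))/2).round(3),q[:,2].max().round(3))
E
python3 - <<'E'
from h import *
print(r.get_state()['tcp_pos'],r.get_state()['eef_rot'])
a,d=r.capture('top'); cv2.imwrite('pics/t4.png',a); blobs(a,d)
r.capture('scene'); print(find('scene','stupa_a_mid'))
E
```

```text
[0.44162991 0.10179571 0.2029093 ] [178.84441093   1.88321157  -1.47697192]
[183. 196.] 319 [0.564 0.354 0.061] [0.567 0.365 0.068] 0.112
[318. 209.] 315 [ 0.521 -0.01   0.058] [ 0.525 -0.009  0.055] 0.096
[353. 209.] 343 [ 0.52  -0.104  0.056] [ 0.525 -0.107  0.056] 0.097
[319. 246.] 327 [ 0.422 -0.01   0.056] [ 0.425 -0.01   0.057] 0.099
[277. 247.] 139 [0.421 0.105 0.043] [0.421 0.108 0.047] 0.079
[252. 269.] 223 [0.363 0.175 0.033] [0.363 0.177 0.05 ] 0.084
[(0.86, [0.444, 0.108, 0.048])]
```

Call:
send_rows([
  {"travel": [0.002,-0.005,0.033],"spin": 0},
  {"travel": [0.002,0,0.035],"spin": 0},
  {"travel": [0,0,0.035],"spin": 0},
  {"travel": [0,0,0.035],"spin": 0},
  {"travel": [0,0,0.024],"spin": 0},
])

```text
time_s: 16.18
tcp_pos: [0.451, 0.1135, 0.0407]
eef_rot: [179.3, 1.0, -1.1]
contact_force: [-0.4, 0.5, 0.2]
gripper_width: 0.0875
```

Call:
send_rows([
  {"travel": [0,0,0.002],"spin": 0},
  {"travel": [0,0,0.002],"spin": 0},
  {"travel": [0,0,0.001],"spin": 0},
  {"travel": [0,0,0.001],"spin": 0},
  {"travel": [0,0,0.001],"spin": 0},
], gripper=-1, squeeze=35)

```text
time_s: 16.6
tcp_pos: [0.4511, 0.115, 0.03]
eef_rot: [179.0, 1.4, -0.9]
contact_force: [-1.7, -5.1, 4.8]
gripper_width: 0.0598
```

Call:
send_rows([
  {"travel": [0,0,0.001],"spin": 0},
  {"travel": [0,0,0.001],"spin": 0},
  {"travel": [0,0,0],"spin": 0},
  {"travel": [0,0,0],"spin": 0},
  {"travel": [0,0,0],"spin": 0},
])

```text
time_s: 17.02
tcp_pos: [0.4519, 0.1143, 0.032]
eef_rot: [179.1, 1.2, -0.9]
contact_force: [1.7, -0.6, -6.4]
gripper_width: 0.0423
```

Call:
send_rows([
  {"travel": [0,0,-0.015],"spin": 0},
  {"travel": [0,0,-0.025],"spin": 0},
  {"travel": [0,0,-0.03],"spin": 0},
  {"travel": [0,0,-0.03],"spin": 0},
  {"travel": [0,0,0],"spin": 0},
])

```text
time_s: 17.43
tcp_pos: [0.4516, 0.115, 0.1342]
eef_rot: [179.0, 1.5, -1.0]
contact_force: [1.3, 0.6, -6.1]
gripper_width: 0.0421
```

Call:
send_rows([
  {"travel": [0,0,0],"spin": 0},
  {"travel": [0,0,0],"spin": 0},
])

```text
time_s: 17.6
tcp_pos: [0.4515, 0.1157, 0.135]
eef_rot: [179.2, 1.4, -1.1]
contact_force: [0.8, -0.5, -6.8]
gripper_width: 0.0421
```

Call:
send_rows([
  {"travel": [0,0,0],"spin": 0},
  {"travel": [0,0,0],"spin": 0},
])

```text
time_s: 17.77
tcp_pos: [0.4501, 0.1151, 0.1332]
eef_rot: [179.1, 1.6, -1.1]
contact_force: [0.2, -0.2, -6.6]
gripper_width: 0.0425
```

Call:
send_rows([
  {"travel": [0,-0.01,-0.03],"spin": 0},
  {"travel": [0.005,-0.035,-0.004],"spin": 0},
  {"travel": [0.005,-0.037,-0.002],"spin": 0},
  {"travel": [0.005,-0.037,-0.002],"spin": 0},
  {"travel": [0.005,-0.037,-0.002],"spin": 0},
])

```text
time_s: 18.18
tcp_pos: [0.4693, 0.2673, 0.1639]
eef_rot: [178.6, 2.3, -1.7]
contact_force: [1.4, 0.0, -6.2]
gripper_width: 0.0426
```

Call:
send_rows([
  {"travel": [0.006,-0.037,-0.002],"spin": 0},
  {"travel": [0.007,-0.037,-0.002],"spin": 0},
  {"travel": [0.007,-0.037,-0.002],"spin": 0},
  {"travel": [0.007,-0.037,-0.002],"spin": 0},
  {"travel": [0.007,-0.025,0],"spin": 0},
])

```text
time_s: 18.6
tcp_pos: [0.5061, 0.4477, 0.1567]
eef_rot: [178.0, 2.8, -1.6]
contact_force: [1.8, 0.9, -6.2]
gripper_width: 0.0423
```

Call:
send_rows([
  {"travel": [0.003,0.002,0.03],"spin": 0},
  {"travel": [0.003,0.002,0.03],"spin": 0},
  {"travel": [0.002,0,0.018],"spin": 0},
  {"travel": [0,0,0],"spin": 0},
  {"travel": [0,0,0],"spin": 0},
])

```text
time_s: 19.02
tcp_pos: [0.5092, 0.4467, 0.064]
eef_rot: [177.5, 3.1, -1.4]
contact_force: [0.3, 0.2, -5.3]
gripper_width: 0.0422
```

Call:
send_rows([
  {"travel": [0,0,0.004],"spin": 0},
  {"travel": [0,0,0.003],"spin": 0},
])

```text
time_s: 19.18
tcp_pos: [0.5096, 0.4459, 0.0608]
eef_rot: [177.4, 3.0, -1.3]
contact_force: [-8.8, -5.6, 20.9]
gripper_width: 0.042
```

Contact made. I'll release and go up, then on to the stupa near (0.426, -0.010).

Call:
send_rows([
  {"travel": [0,0,-0.001],"spin": 0},
  {"travel": [0,0,0],"spin": 0},
  {"travel": [0,0,0],"spin": 0},
  {"travel": [0,0,0],"spin": 0},
  {"travel": [0,0,0],"spin": 0},
], gripper=1)

```text
time_s: 19.6
tcp_pos: [0.5137, 0.4494, 0.0715]
eef_rot: [178.0, 2.4, -1.2]
contact_force: [-0.6, -0.0, 0.1]
gripper_width: 0.0701
```

Call:
send_rows([
  {"travel": [0,0,-0.02],"spin": 0},
  {"travel": [0,0,-0.03],"spin": 0},
  {"travel": [0,0,-0.035],"spin": 0},
  {"travel": [0,0,-0.035],"spin": 0},
])

```text
time_s: 19.93
tcp_pos: [0.5162, 0.4504, 0.1871]
eef_rot: [177.4, 3.0, -1.3]
contact_force: [0.3, 1.5, 0.1]
gripper_width: 0.0868
```

Call:
send_rows([
  {"travel": [-0.005,0.037,0],"spin": 0},
  {"travel": [-0.005,0.037,0],"spin": 0},
  {"travel": [-0.005,0.037,0],"spin": 0},
  {"travel": [-0.005,0.037,0],"spin": 0},
  {"travel": [-0.005,0.037,0],"spin": 0},
])

```text
time_s: 20.35
tcp_pos: [0.4927, 0.2712, 0.2061]
eef_rot: [178.3, 2.0, -0.8]
contact_force: [0.3, -0.3, -0.4]
gripper_width: 0.0876
```

Call:
send_rows([
  {"travel": [-0.005,0.037,0],"spin": 0},
  {"travel": [-0.005,0.037,0],"spin": 0},
  {"travel": [-0.005,0.037,0],"spin": 0},
  {"travel": [-0.005,0.037,0],"spin": 0},
  {"travel": [-0.005,0.037,0],"spin": 0},
])

```text
time_s: 20.77
tcp_pos: [0.4636, 0.0788, 0.2154]
eef_rot: [178.5, 1.7, -0.7]
contact_force: [1.2, -0.5, -0.8]
gripper_width: 0.0876
```

Run:
```python
from h import *
print(r.get_state()['tcp_pos'],r.get_state()['eef_rot'])
a,d=r.capture('top'); blobs(a,d)
a,d=r.capture('scene'); print(find('scene','stupa_a_mid'));cv2.imwrite('pics/s5.png',a)
```

```text
[0.46355108 0.07880906 0.21535322] [178.48935594   1.69279699  -0.66226153]
[183. 196.] 318 [0.564 0.354 0.061] [0.567 0.364 0.068] 0.113
[353. 209.] 346 [ 0.52  -0.104  0.055] [ 0.525 -0.106  0.057] 0.099
[324. 209.] 86 [ 0.523 -0.026  0.046] [ 0.525 -0.028  0.046] 0.077
[149. 220.] 444 [0.498 0.438 0.08 ] [0.498 0.449 0.079] 0.132
[319. 246.] 341 [ 0.422 -0.009  0.055] [ 0.424 -0.009  0.056] 0.096
[251. 268.] 189 [0.366 0.176 0.035] [0.363 0.176 0.05 ] 0.084
[(0.97, [0.499, 0.45, 0.076])]
```

View pics/s5.png

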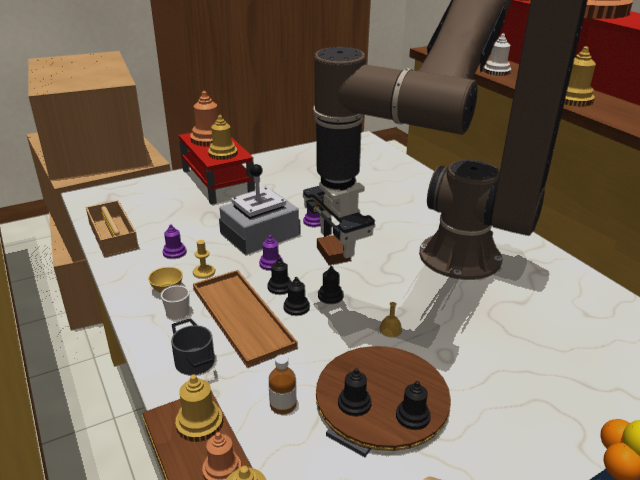

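Both placed stupas stand upright on the disc, at (354,390) and (413,405), and the lever is still in neutral. Next pick.

Call:
send_rows([
  {"travel": [-0.014,0.03,0],"spin": 0},
  {"travel": [-0.014,0.03,0],"spin": 0},
  {"travel": [-0.013,0.03,0],"spin": 0},
  {"travel": [0,0,0.03],"spin": 0},
  {"travel": [0,0,0.03],"spin": 0},
])

```text
time_s: 21.33
tcp_pos: [0.4257, -0.0114, 0.165]
eef_rot: [178.8, 0.7, -0.7]
contact_force: [-0.5, 1.1, -1.5]
gripper_width: 0.0875
```

Call:
send_rows([
  {"travel": [0,0,0],"spin": 0},
])

```text
time_s: 21.42
tcp_pos: [0.4233, -0.0119, 0.1615]
eef_rot: [178.8, 1.0, -0.7]
contact_force: [-1.4, -0.7, -0.7]
gripper_width: 0.0876
```

Call:
send_rows([
  {"travel": [0,-0.002,0.035],"spin": 0},
  {"travel": [0,0,0.035],"spin": 0},
  {"travel": [0,0,0.035],"spin": 0},
  {"travel": [0,0,0.02],"spin": 0},
])

```text
time_s: 21.75
tcp_pos: [0.4309, -0.0072, 0.0413]
eef_rot: [179.0, 0.1, -0.4]
contact_force: [0.1, 0.2, 0.4]
gripper_width: 0.0877
```

Call:
send_rows([
  {"travel": [0,0,0.001],"spin": 0},
  {"travel": [0,0,0.001],"spin": 0},
  {"travel": [0,0,0.001],"spin": 0},
  {"travel": [0,0,0.001],"spin": 0},
  {"travel": [0,0,0.001],"spin": 0},
], gripper=-1)

```text
time_s: 22.17
tcp_pos: [0.4346, -0.004, 0.0381]
eef_rot: [179.0, 0.1, -0.2]
contact_force: [1.0, -0.6, -0.6]
gripper_width: 0.06
```

Call:
send_rows([
  {"travel": [0,0,0.001],"spin": 0},
  {"travel": [0,0,0.001],"spin": 0},
  {"travel": [0,0,0],"spin": 0},
  {"travel": [0,0,0],"spin": 0},
  {"travel": [0,0,0],"spin": 0},
])

```text
time_s: 22.58
tcp_pos: [0.4347, -0.0051, 0.0394]
eef_rot: [178.9, -0.0, -0.2]
contact_force: [-0.6, 0.2, -8.0]
gripper_width: 0.0431
```

Call:
send_rows([
  {"travel": [0,0,-0.015],"spin": 0},
  {"travel": [0,0,-0.025],"spin": 0},
  {"travel": [0,0,-0.03],"spin": 0},
  {"travel": [0,0,-0.03],"spin": 0},
  {"travel": [0,0,0],"spin": 0},
])

```text
time_s: 23.0
tcp_pos: [0.4303, -0.0042, 0.1402]
eef_rot: [178.8, 0.5, -0.3]
contact_force: [2.1, 1.0, -5.8]
gripper_width: 0.043
```

Call:
send_rows([
  {"travel": [0,0,0],"spin": 0},
  {"travel": [0,0,0],"spin": 0},
])

```text
time_s: 23.17
tcp_pos: [0.4298, -0.0037, 0.1403]
eef_rot: [179.0, 0.4, -0.4]
contact_force: [0.6, 0.3, -7.7]
gripper_width: 0.0432
```

Call:
send_rows([
  {"travel": [0,0,0],"spin": 0},
  {"travel": [0,0,0],"spin": 0},
])

```text
time_s: 23.33
tcp_pos: [0.428, -0.0041, 0.138]
eef_rot: [178.9, 0.6, -0.4]
contact_force: [-0.2, -0.2, -7.6]
gripper_width: 0.0435
```

Call:
send_rows([
  {"travel": [0.002,-0.02,-0.025],"spin": 0},
  {"travel": [0.002,-0.036,-0.004],"spin": 0},
  {"travel": [0.002,-0.036,-0.002],"spin": 0},
  {"travel": [0.002,-0.036,-0.002],"spin": 0},
  {"travel": [0.002,-0.036,-0.002],"spin": 0},
])

```text
time_s: 23.75
tcp_pos: [0.4341, 0.1583, 0.163]
eef_rot: [178.5, 1.5, -1.0]
contact_force: [0.4, -1.3, -7.2]
gripper_width: 0.043
```

Call:
send_rows([
  {"travel": [0.003,-0.036,-0.002],"spin": 0},
  {"travel": [0.003,-0.036,-0.002],"spin": 0},
  {"travel": [0.003,-0.036,-0.002],"spin": 0},
  {"travel": [0.003,-0.036,-0.002],"spin": 0},
  {"travel": [0.003,-0.027,0],"spin": 0},
])

```text
time_s: 24.17
tcp_pos: [0.4488, 0.3371, 0.1582]
eef_rot: [178.0, 1.9, -1.0]
contact_force: [1.3, -0.3, -6.3]
gripper_width: 0.0434
```

Call:
send_rows([
  {"travel": [0,0,0],"spin": 0},
])

```text
time_s: 24.25
tcp_pos: [0.4493, 0.3419, 0.1559]
eef_rot: [178.0, 1.9, -0.9]
contact_force: [1.5, -0.4, -6.3]
gripper_width: 0.0436
```

Call:
send_rows([
  {"travel": [0.002,0,0.03],"spin": 0},
  {"travel": [0.002,0,0.03],"spin": 0},
  {"travel": [0,0,0.012],"spin": 0},
  {"travel": [0,0,0],"spin": 0},
  {"travel": [0,0,0],"spin": 0},
])

```text
time_s: 24.67
tcp_pos: [0.4488, 0.3402, 0.073]
eef_rot: [177.4, 2.3, -0.7]
contact_force: [0.6, -0.3, -6.9]
gripper_width: 0.0431
```

Call:
send_rows([
  {"travel": [0,0,0.003],"spin": 0},
  {"travel": [0,0,0.002],"spin": 0},
])

```text
time_s: 24.83
tcp_pos: [0.4491, 0.3397, 0.0694]
eef_rot: [177.3, 2.3, -0.6]
contact_force: [-10.1, -4.6, 21.9]
gripper_width: 0.0428
```

Call:
send_rows([
  {"travel": [0,0,-0.001],"spin": 0},
  {"travel": [0,0,0],"spin": 0},
  {"travel": [0,0,0],"spin": 0},
  {"travel": [0,0,0],"spin": 0},
  {"travel": [0,0,0],"spin": 0},
], gripper=1)

```text
time_s: 25.25
tcp_pos: [0.4531, 0.3431, 0.0776]
eef_rot: [177.8, 1.8, -0.5]
contact_force: [-0.2, 0.6, 0.0]
gripper_width: 0.0712
```

Call:
send_rows([
  {"travel": [0,0,-0.02],"spin": 0},
  {"travel": [0,0,-0.03],"spin": 0},
  {"travel": [0,0,-0.035],"spin": 0},
  {"travel": [0,0,-0.035],"spin": 0},
])

```text
time_s: 25.58
tcp_pos: [0.4546, 0.3449, 0.1949]
eef_rot: [177.3, 2.2, -0.6]
contact_force: [0.3, 0.6, -0.0]
gripper_width: 0.0873
```

Call:
send_rows([
  {"travel": [0.008,0.036,0],"spin": 0},
  {"travel": [0.008,0.036,0],"spin": 0},
  {"travel": [0.008,0.036,0],"spin": 0},
  {"travel": [0.008,0.036,0],"spin": 0},
  {"travel": [0.008,0.036,0],"spin": 0},
])

```text
time_s: 26.0
tcp_pos: [0.4996, 0.1699, 0.2133]
eef_rot: [178.2, 1.2, 0.1]
contact_force: [0.5, 0.2, -0.8]
gripper_width: 0.0875
```

Run:
```python
from h import *
print(r.get_state()['tcp_pos'],r.get_state()['eef_rot'])
a,d=r.capture('top'); blobs(a,d)
a,d=r.capture('scene'); print(find('scene','stupa_a_mid'),find('scene','lever_knob'))
```

```text
[0.49959976 0.16987867 0.21327441] [1.78210864e+02 1.16766385e+00 8.36095051e-02]
[318. 210.] 338 [ 0.52  -0.008  0.056] [ 0.522 -0.008  0.058] 0.101
[353. 209.] 347 [ 0.52  -0.104  0.055] [ 0.525 -0.106  0.056] 0.097
[204. 244.] 1788 [0.434 0.301 0.042] [0.438 0.308 0.072] 0.128
[(0.71, [0.499, 0.448, 0.081]), (0.57, [0.664, -0.039, 0.005]), (0.25, [0.514, 0.361, -0.003])] [(0.62, [0.464, -0.384, 0.212])]
```

Call:
send_rows([
  {"travel": [0.005,0.035,0],"spin": 0},
  {"travel": [0.005,0.035,0],"spin": 0},
  {"travel": [0.005,0.035,0],"spin": 0},
  {"travel": [0.005,0.035,0],"spin": 0},
  {"travel": [0.005,0.035,0.01],"spin": 0},
])

```text
time_s: 26.62
tcp_pos: [0.5285, 0.0002, 0.2101]
eef_rot: [178.4, 0.8, 0.8]
contact_force: [1.1, -0.3, 0.4]
gripper_width: 0.0876
```

Call:
send_rows([
  {"travel": [0,0,0.03],"spin": 0},
  {"travel": [0,0,0.03],"spin": 0},
  {"travel": [0,0,0],"spin": 0},
])

```text
time_s: 26.87
tcp_pos: [0.5297, -0.0046, 0.149]
eef_rot: [178.4, 0.6, 0.6]
contact_force: [-1.4, -1.1, 0.3]
gripper_width: 0.0874
```

Call:
send_rows([
  {"travel": [-0.004,0.004,0.033],"spin": 0},
  {"travel": [-0.004,0.003,0.033],"spin": 0},
  {"travel": [0,0,0.033],"spin": 0},
  {"travel": [0,0,0.012],"spin": 0},
])

```text
time_s: 27.2
tcp_pos: [0.5275, -0.0096, 0.0418]
eef_rot: [178.5, -0.0, 1.0]
contact_force: [-0.5, 0.6, -1.0]
gripper_width: 0.0876
```

Call:
send_rows([
  {"travel": [0,0,0.001],"spin": 0},
  {"travel": [0,0,0.001],"spin": 0},
  {"travel": [0,0,0.001],"spin": 0},
  {"travel": [0,0,0.001],"spin": 0},
  {"travel": [0,0,0.001],"spin": 0},
], gripper=-1)

```text
time_s: 27.62
tcp_pos: [0.5309, -0.0051, 0.0394]
eef_rot: [178.5, -0.1, 1.4]
contact_force: [-0.1, -0.8, 0.4]
gripper_width: 0.0598
```

Call:
send_rows([
  {"travel": [0,0,0.001],"spin": 0},
  {"travel": [0,0,0.001],"spin": 0},
  {"travel": [0,0,0],"spin": 0},
  {"travel": [0,0,0],"spin": 0},
  {"travel": [0,0,0],"spin": 0},
])

```text
time_s: 28.03
tcp_pos: [0.5323, -0.0047, 0.04]
eef_rot: [178.5, -0.4, 1.4]
contact_force: [0.3, 0.4, -2.1]
gripper_width: 0.0433
```

Call:
send_rows([
  {"travel": [0,0,-0.015],"spin": 0},
  {"travel": [0,0,-0.025],"spin": 0},
  {"travel": [0,0,-0.03],"spin": 0},
  {"travel": [0,0,-0.03],"spin": 0},
  {"travel": [0,0,0],"spin": 0},
])

```text
time_s: 28.45
tcp_pos: [0.5284, -0.0032, 0.1403]
eef_rot: [178.4, 0.2, 1.3]
contact_force: [0.7, -0.0, -2.4]
gripper_width: 0.0437
```

Call:
send_rows([
  {"travel": [0,0,0],"spin": 0},
  {"travel": [0,0,0],"spin": 0},
])

```text
time_s: 28.62
tcp_pos: [0.5286, -0.0029, 0.1412]
eef_rot: [178.5, 0.0, 1.2]
contact_force: [0.0, -0.4, -2.3]
gripper_width: 0.0435
```

Call:
send_rows([
  {"travel": [0,0,0],"spin": 0},
  {"travel": [0,0,0],"spin": 0},
])

```text
time_s: 28.78
tcp_pos: [0.5274, -0.0032, 0.1394]
eef_rot: [178.5, 0.2, 1.2]
contact_force: [-0.3, -0.7, -2.1]
gripper_width: 0.0436
```

About 2.2 N, so this one is hollow and goes in the tray.

Call:
send_rows([
  {"travel": [0.033,-0.008,-0.004],"spin": 0},
  {"travel": [0.034,-0.008,-0.004],"spin": 0},
  {"travel": [0.034,-0.008,-0.004],"spin": 0},
  {"travel": [0.034,-0.008,0],"spin": 0},
  {"travel": [0,0,0],"spin": 0},
])

```text
time_s: 29.2
tcp_pos: [0.6609, 0.0312, 0.1425]
eef_rot: [178.3, 0.9, 1.1]
contact_force: [1.6, -0.0, -1.6]
gripper_width: 0.0435
```

Call:
send_rows([
  {"travel": [0,0,0.03],"spin": 0},
  {"travel": [0,0,0.03],"spin": 0},
  {"travel": [0,0,0.015],"spin": 0},
  {"travel": [0,0,0],"spin": 0},
])

```text
time_s: 29.53
tcp_pos: [0.6609, 0.029, 0.0585]
eef_rot: [178.2, 1.2, 1.1]
contact_force: [-0.6, 0.4, -1.8]
gripper_width: 0.0433
```

Call:
send_rows([
  {"travel": [0.003,0,0.008],"spin": 0},
  {"travel": [0.002,0,0.004],"spin": 0},
  {"travel": [0,0,0.002],"spin": 0},
])

```text
time_s: 29.78
tcp_pos: [0.6646, 0.0275, 0.0454]
eef_rot: [178.0, 1.5, 1.2]
contact_force: [-11.4, 3.5, 26.0]
gripper_width: 0.0435
```

Call:
send_rows([
  {"travel": [0,0,0.002],"spin": 0},
])

```text
time_s: 29.87
tcp_pos: [0.665, 0.0276, 0.0457]
eef_rot: [178.0, 1.4, 1.2]
contact_force: [-6.0, 0.3, 9.4]
gripper_width: 0.0435
```

Call:
send_rows([
  {"travel": [0,0,0],"spin": 0},
  {"travel": [0,0,0],"spin": 0},
  {"travel": [0,0,0],"spin": 0},
  {"travel": [0,0,0],"spin": 0},
  {"travel": [0,0,0],"spin": 0},
], gripper=1)

```text
time_s: 30.28
tcp_pos: [0.6686, 0.0284, 0.0504]
eef_rot: [178.1, 1.0, 1.3]
contact_force: [-1.0, 1.2, 0.0]
gripper_width: 0.0712
```

Call:
send_rows([
  {"travel": [0,0,-0.02],"spin": 0},
  {"travel": [0,0,-0.03],"spin": 0},
  {"travel": [0,0,-0.035],"spin": 0},
  {"travel": [0,0,-0.035],"spin": 0},
])

```text
time_s: 30.62
tcp_pos: [0.6656, 0.0309, 0.164]
eef_rot: [177.9, 1.9, 1.2]
contact_force: [0.8, 0.7, -1.0]
gripper_width: 0.0872
```

Call:
send_rows([
  {"travel": [-0.027,0.025,0],"spin": 0},
  {"travel": [-0.027,0.025,0],"spin": 0},
  {"travel": [-0.027,0.025,0],"spin": 0},
  {"travel": [-0.027,0.025,0],"spin": 0},
  {"travel": [-0.027,0.025,0],"spin": 0},
])

```text
time_s: 31.03
tcp_pos: [0.5401, -0.0957, 0.181]
eef_rot: [178.0, 0.9, 1.7]
contact_force: [0.5, -0.7, -0.5]
gripper_width: 0.0878
```

Run:
```python
from h import *
print(r.get_state()['tcp_pos'],r.get_state()['eef_rot'])
a,d=r.capture('top'); cv2.imwrite('pics/t6.png',a[120:300,110:510]);P=cloud('top',d)
m=((d>0)&(P[...,2]>.015)&(P[...,2]<.145)&(a.max(2)<70)).astype(np.uint8);m[:130]=0;m[280:]=0;m[:,:130]=0;m[:,390:]=0
n,l,st,c=cv2.connectedComponentsWithStats(m)
for i in range(1,n):
    if st[i,4]>60: q=P[l==i]; print(c[i].round(),st[i,4],q.mean(0).round(3),((q.min(0)+q.max(0))/2).round(3),q[:,2].max().round(3))
```

```text
[ 0.54009436 -0.09569933  0.18102176] [177.97055131   0.87435858   1.6597811 ]
[219. 153.] 143 [0.681 0.259 0.054] [0.689 0.265 0.05 ] 0.084
[183. 191.] 560 [0.575 0.353 0.071] [0.581 0.365 0.076] 0.127
[353. 210.] 317 [ 0.518 -0.104  0.054] [ 0.523 -0.107  0.057] 0.099
[151. 222.] 588 [0.492 0.436 0.071] [0.497 0.451 0.075] 0.128
[191. 243.] 556 [0.436 0.33  0.072] [0.44  0.341 0.076] 0.128
```

View pics/t6.png

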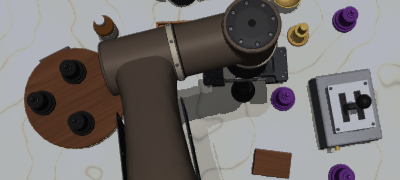

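Call:
send_rows([
  {"travel": [-0.01,0.006,0.02],"spin": 0},
  {"travel": [-0.01,0.006,0.02],"spin": 0},
  {"travel": [0,0,0],"spin": 0},
])

```text
time_s: 31.33
tcp_pos: [0.5126, -0.1158, 0.1438]
eef_rot: [178.0, 0.7, 1.3]
contact_force: [-2.1, -0.8, -1.3]
gripper_width: 0.0877
```

Call:
send_rows([
  {"travel": [-0.002,0.002,0.033],"spin": 0},
  {"travel": [-0.002,0.002,0.033],"spin": 0},
  {"travel": [0,0,0.03],"spin": 0},
  {"travel": [0,0,0.002],"spin": 0},
])

```text
time_s: 31.67
tcp_pos: [0.5129, -0.1234, 0.0482]
eef_rot: [178.0, 0.0, 1.4]
contact_force: [-1.3, 0.1, 0.4]
gripper_width: 0.0878
```

Call:
send_rows([
  {"travel": [0.005,-0.007,0],"spin": 0},
  {"travel": [0.005,-0.006,0.005],"spin": 0},
  {"travel": [0,0,0.004],"spin": 0},
])

```text
time_s: 31.92
tcp_pos: [0.5264, -0.1092, 0.041]
eef_rot: [178.0, -0.0, 1.4]
contact_force: [0.8, -0.3, -0.1]
gripper_width: 0.088
```

Call:
send_rows([
  {"travel": [0,0,0.001],"spin": 0},
  {"travel": [0,0,0.001],"spin": 0},
  {"travel": [0,0,0.001],"spin": 0},
  {"travel": [0,0,0.001],"spin": 0},
  {"travel": [0,0,0.001],"spin": 0},
], gripper=-1)

```text
time_s: 32.33
tcp_pos: [0.5302, -0.1076, 0.0392]
eef_rot: [178.0, -0.4, 1.6]
contact_force: [-0.1, -0.5, 0.0]
gripper_width: 0.06
```

Call:
send_rows([
  {"travel": [0,0,0.001],"spin": 0},
  {"travel": [0,0,0.001],"spin": 0},
  {"travel": [0,0,0],"spin": 0},
  {"travel": [0,0,0],"spin": 0},
  {"travel": [0,0,0],"spin": 0},
])

```text
time_s: 32.75
tcp_pos: [0.5303, -0.1077, 0.0377]
eef_rot: [178.0, -0.5, 1.5]
contact_force: [0.8, 0.6, -0.2]
gripper_width: 0.0433
```

Call:
send_rows([
  {"travel": [0,0,-0.015],"spin": 0},
  {"travel": [0,0,-0.025],"spin": 0},
  {"travel": [0,0,-0.03],"spin": 0},
  {"travel": [0,0,-0.03],"spin": 0},
  {"travel": [0,0,0],"spin": 0},
])

```text
time_s: 33.17
tcp_pos: [0.5254, -0.1053, 0.1375]
eef_rot: [177.9, 0.2, 1.4]
contact_force: [0.2, 0.4, -1.8]
gripper_width: 0.0436
```

Call:
send_rows([
  {"travel": [0,0,0],"spin": 0},
  {"travel": [0,0,0],"spin": 0},
])

```text
time_s: 33.33
tcp_pos: [0.5254, -0.1053, 0.1382]
eef_rot: [178.0, 0.0, 1.4]
contact_force: [-0.3, -0.1, -2.2]
gripper_width: 0.0434
```

Call:
send_rows([
  {"travel": [0,0,0],"spin": 0},
  {"travel": [0,0,0],"spin": 0},
])

```text
time_s: 33.5
tcp_pos: [0.5241, -0.1054, 0.1363]
eef_rot: [178.0, 0.2, 1.4]
contact_force: [0.2, -0.4, -1.6]
gripper_width: 0.0438
```

Hollow as well (about 1.9 N), so it goes to the tray's other half.

Call:
send_rows([
  {"travel": [0.035,0,-0.004],"spin": 0},
  {"travel": [0.035,0,-0.004],"spin": 0},
  {"travel": [0.036,0,-0.004],"spin": 0},
  {"travel": [0.036,0,0],"spin": 0},
  {"travel": [0,0,0],"spin": 0},
])

```text
time_s: 33.92
tcp_pos: [0.6647, -0.1026, 0.1396]
eef_rot: [178.0, 1.0, 1.3]
contact_force: [1.0, -0.0, -1.4]
gripper_width: 0.0437
```

Call:
send_rows([
  {"travel": [0,0,0.03],"spin": 0},
  {"travel": [0,0,0.03],"spin": 0},
  {"travel": [0,0,0.013],"spin": 0},
  {"travel": [0,0,0],"spin": 0},
])

```text
time_s: 34.25
tcp_pos: [0.6646, -0.1057, 0.0574]
eef_rot: [177.9, 1.4, 1.3]
contact_force: [-0.8, 0.6, -2.0]
gripper_width: 0.0433
```

Call:
send_rows([
  {"travel": [0.002,0,0.008],"spin": 0},
  {"travel": [0.001,0,0.004],"spin": 0},
  {"travel": [0,0,0.002],"spin": 0},
  {"travel": [0,0,0.001],"spin": 0},
])

```text
time_s: 34.58
tcp_pos: [0.6667, -0.1067, 0.0445]
eef_rot: [177.8, 1.5, 1.4]
contact_force: [0.4, 0.2, -1.0]
gripper_width: 0.0437
```

Call:
send_rows([
  {"travel": [0,0,0.001],"spin": 0},
])

```text
time_s: 34.67
tcp_pos: [0.6675, -0.1066, 0.0447]
eef_rot: [177.8, 1.4, 1.4]
contact_force: [-0.9, -0.5, -2.0]
gripper_width: 0.0433
```

Call:
send_rows([
  {"travel": [0,0,0.003],"spin": 0},
  {"travel": [0,0,0.002],"spin": 0},
])

```text
time_s: 34.83
tcp_pos: [0.668, -0.107, 0.0441]
eef_rot: [177.7, 1.3, 1.5]
contact_force: [-7.5, 3.9, 13.4]
gripper_width: 0.0438
```

Call:
send_rows([
  {"travel": [0,0,0],"spin": 0},
  {"travel": [0,0,0],"spin": 0},
  {"travel": [0,0,0],"spin": 0},
  {"travel": [0,0,0],"spin": 0},
  {"travel": [0,0,0],"spin": 0},
], gripper=1)

```text
time_s: 35.25
tcp_pos: [0.6701, -0.107, 0.0466]
eef_rot: [177.7, 1.0, 1.5]
contact_force: [0.7, -0.2, 0.3]
gripper_width: 0.0716
```

Call:
send_rows([
  {"travel": [0,0,-0.02],"spin": 0},
  {"travel": [0,0,-0.035],"spin": 0},
  {"travel": [0,0,-0.037],"spin": 0},
  {"travel": [0,0,-0.037],"spin": 0},
  {"travel": [0,0,-0.037],"spin": 0},
])

```text
time_s: 35.67
tcp_pos: [0.6672, -0.1009, 0.2055]
eef_rot: [177.7, 2.3, 1.4]
contact_force: [0.6, -0.1, -0.1]
gripper_width: 0.0874
```

Call:
send_rows([
  {"travel": [-0.026,0.028,-0.012],"spin": 0},
  {"travel": [-0.026,0.028,-0.012],"spin": 0},
  {"travel": [-0.026,0.028,-0.012],"spin": 0},
  {"travel": [-0.026,0.028,-0.012],"spin": 0},
  {"travel": [-0.026,0.028,-0.012],"spin": 0},
])

```text
time_s: 36.08
tcp_pos: [0.5468, -0.2411, 0.2841]
eef_rot: [177.6, 1.6, 2.0]
contact_force: [0.1, -0.8, 0.9]
gripper_width: 0.0875
```

Run:
```python
from h import *
print(r.get_state()['tcp_pos'],r.get_state()['eef_rot'])
a,d=r.capture('scene'); cv2.imwrite('pics/s7.png',a[130:480,130:480]);print(find('scene','lever_knob'),find('scene','stupa_a_mid'))
a,d=r.capture('top'); print(find('top','lever_knob'))
```

```text
[ 0.54680002 -0.24109809  0.28414347] [177.60165578   1.6306857    1.96148968]
[] [(0.62, [0.501, 0.449, 0.077])]
[(0.7, [0.659, 0.024, 0.056]), (0.6, [0.465, -0.384, 0.213])]
```

View pics/s7.png

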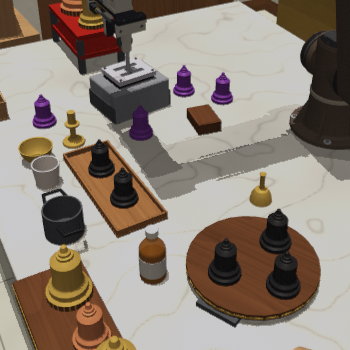

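Three stupas stand upright on the disc, at crop (225,262), (276,232) and (285,275). Two stand in the tray, at (100,158) and (124,188). Now the lever.

Call:
send_rows([
  {"travel": [-0.021,0.035,0.005],"spin": 0},
  {"travel": [-0.022,0.035,0.005],"spin": 0},
  {"travel": [-0.022,0.035,0.005],"spin": 0},
  {"travel": [-0.018,0.033,0],"spin": 0},
  {"travel": [0,0,0],"spin": 0},
])

```text
time_s: 36.75
tcp_pos: [0.4725, -0.38, 0.2698]
eef_rot: [177.8, 2.0, 2.7]
contact_force: [-0.3, 0.6, 1.0]
gripper_width: 0.0876
```

Call:
send_rows([
  {"travel": [0,0,0],"spin": -2},
  {"travel": [0,0,0],"spin": -2},
])

```text
time_s: 36.92
tcp_pos: [0.4724, -0.3807, 0.2666]
eef_rot: [178.1, 2.4, 6.6]
contact_force: [0.5, -0.2, -0.4]
gripper_width: 0.0876
```

Call:
send_rows([
  {"travel": [-0.004,0.001,0.025],"spin": 0},
  {"travel": [-0.004,0.001,0.025],"spin": 0},
  {"travel": [0,0,0.02],"spin": 0},
  {"travel": [0,0,0],"spin": 0},
])

```text
time_s: 37.25
tcp_pos: [0.4655, -0.384, 0.191]
eef_rot: [178.2, 2.6, 7.0]
contact_force: [-0.8, 0.9, -1.8]
gripper_width: 0.0877
```

Call:
send_rows([
  {"travel": [0,0,0.001],"spin": 0},
  {"travel": [0,0,0],"spin": 0},
])

```text
time_s: 37.42
tcp_pos: [0.4665, -0.3827, 0.1884]
eef_rot: [178.3, 2.8, 7.1]
contact_force: [0.4, -0.1, 0.1]
gripper_width: 0.0877
```

Call:
send_rows([
  {"travel": [0,0,-0.003],"spin": 0},
  {"travel": [0,0,-0.001],"spin": 0},
  {"travel": [0,0,0],"spin": 0},
  {"travel": [0,0,0],"spin": 0},
  {"travel": [0,0,0.001],"spin": 0},
], gripper=-1, squeeze=15)

```text
time_s: 37.83
tcp_pos: [0.4703, -0.3827, 0.1962]
eef_rot: [178.1, 2.5, 7.3]
contact_force: [0.7, 0.5, 0.5]
gripper_width: 0.0597
```

Call:
send_rows([
  {"travel": [0,0,0],"spin": 0},
  {"travel": [0,0,0],"spin": 0},
  {"travel": [0,0,0],"spin": 0},
  {"travel": [0,0,0],"spin": 0},
  {"travel": [0,0,0],"spin": 0},
])

```text
time_s: 38.25
tcp_pos: [0.4702, -0.3829, 0.1972]
eef_rot: [178.1, 2.4, 7.2]
contact_force: [-0.2, -0.4, 0.4]
gripper_width: 0.0349
```

Call:
send_rows([
  {"travel": [0,-0.009,0],"spin": 0},
  {"travel": [0,-0.01,0],"spin": 0},
  {"travel": [0,-0.01,0.001],"spin": 0},
])

```text
time_s: 38.5
tcp_pos: [0.4678, -0.3569, 0.1971]
eef_rot: [177.7, 2.3, 7.2]
contact_force: [0.3, -3.8, 3.2]
gripper_width: 0.0352
```

Call:
send_rows([
  {"travel": [0,-0.008,0.001],"spin": 0},
  {"travel": [0,-0.005,0],"spin": 0},
])

```text
time_s: 38.67
tcp_pos: [0.4657, -0.3423, 0.1959]
eef_rot: [177.7, 2.3, 7.2]
contact_force: [0.8, -3.9, -2.8]
gripper_width: 0.0349
```

Call:
send_rows([
  {"travel": [0,-0.003,0],"spin": 0},
])

```text
time_s: 38.75
tcp_pos: [0.4649, -0.3382, 0.1955]
eef_rot: [177.7, 2.3, 7.2]
contact_force: [-0.1, -4.6, -1.8]
gripper_width: 0.0353
```

Call:
send_rows([
  {"travel": [0.004,-0.001,0],"spin": 0},
  {"travel": [0.007,0,0],"spin": 0},
  {"travel": [0.008,0,0],"spin": 0},
])

```text
time_s: 39.0
tcp_pos: [0.4817, -0.3341, 0.1944]
eef_rot: [177.7, 2.5, 7.3]
contact_force: [-1.6, -7.1, -1.2]
gripper_width: 0.0345
```

Call:
send_rows([
  {"travel": [0.01,0,0.001],"spin": 0},
  {"travel": [0.01,0,0.001],"spin": 0},
])

```text
time_s: 39.17
tcp_pos: [0.5008, -0.3319, 0.1916]
eef_rot: [177.7, 2.6, 7.2]
contact_force: [-0.7, -6.5, -1.1]
gripper_width: 0.0352
```

Call:
send_rows([
  {"travel": [0.008,0,0.001],"spin": 0},
  {"travel": [0.006,0,0.001],"spin": 0},
])

```text
time_s: 39.33
tcp_pos: [0.5148, -0.3304, 0.1884]
eef_rot: [177.7, 2.8, 7.2]
contact_force: [-0.6, -6.0, 0.3]
gripper_width: 0.0345
```

Call:
send_rows([
  {"travel": [0.005,0,0.001],"spin": 0},
  {"travel": [0.005,0,0],"spin": 0},
])

```text
time_s: 39.5
tcp_pos: [0.5238, -0.3294, 0.1858]
eef_rot: [177.7, 3.0, 7.2]
contact_force: [-5.4, -8.1, -2.5]
gripper_width: 0.0344
```

Call:
send_rows([
  {"travel": [0.005,0,0],"spin": 0},
  {"travel": [0.005,0,0],"spin": 0},
])

```text
time_s: 39.67
tcp_pos: [0.5289, -0.3288, 0.1837]
eef_rot: [177.8, 3.7, 7.1]
contact_force: [-9.7, -6.3, 6.1]
gripper_width: 0.0349
```

Run:
```python
from h import *
s=r.get_state();print(s['tcp_pos'],s['contact_force'])
r.capture('scene');print(find('scene','lever_knob'))
r.capture('top');print(find('top','lever_knob'))
```

```text
[ 0.52890942 -0.32881886  0.18373895] [-9.74819229 -6.26570446  6.07781885]
[(0.57, [0.512, -0.332, 0.201])]
[(0.4, [0.509, -0.331, 0.199])]
```

Call:
send_rows([
  {"travel": [0,0,0],"spin": 0},
  {"travel": [0,0,0],"spin": 0},
  {"travel": [0,0,0],"spin": 0},
  {"travel": [0,0,0],"spin": 0},
  {"travel": [0,0,0],"spin": 0},
], gripper=1)

```text
time_s: 40.28
tcp_pos: [0.5267, -0.3261, 0.1815]
eef_rot: [178.1, 3.9, 7.1]
contact_force: [-0.5, 0.6, -0.6]
gripper_width: 0.0626
```

Call:
send_rows([
  {"travel": [0,0,0],"spin": 0},
  {"travel": [0,0,0],"spin": 0},
  {"travel": [0,0,-0.015],"spin": 0},
  {"travel": [0,0,-0.03],"spin": 0},
  {"travel": [0,0,-0.035],"spin": 0},
])

```text
time_s: 40.7
tcp_pos: [0.5285, -0.3201, 0.2544]
eef_rot: [178.6, 4.7, 7.1]
contact_force: [1.2, 0.2, 0.6]
gripper_width: 0.0869
```

Call:
send_rows([
  {"travel": [0,-0.03,-0.02],"spin": 0},
  {"travel": [0,-0.038,0],"spin": 0},
  {"travel": [0,-0.038,0],"spin": 0},
  {"travel": [0,-0.038,0],"spin": 0},
  {"travel": [0,0,0],"spin": 0},
])

```text
time_s: 41.12
tcp_pos: [0.5155, -0.1741, 0.2791]
eef_rot: [178.3, 4.0, 6.8]
contact_force: [-0.7, -0.9, -0.5]
gripper_width: 0.0877
```

Run:
```python
from h import *
s=r.get_state();print(s['tcp_pos'],s['contact_force'])
a,d=r.capture('scene');print(find('scene','lever_knob'))
b,d=r.capture('top');print(find('top','lever_knob'));blobs(b,d)
P=cloud('top',d);k=(d>0)&(P[...,2]>.19)&(P[...,2]<.24)&(P[...,0]>.4)&(P[...,0]<.58)&(P[...,1]<-.28)&(P[...,1]>-.5)&(b.max(2)<90);print(k.sum(),P[k].mean(0))
cv2.imwrite('pics/f.png',np.hstack([cv2.resize(a[130:460,150:480],(400,400)),cv2.resize(b[120:300,130:510],(760,360))[:,360:] if 0 else cv2.resize(b[130:310,330:510],(400,400))]))
```

```text
[ 0.5155114  -0.17408865  0.27914697] [-0.65943738 -0.86521897 -0.54367465]
[(0.75, [0.501, -0.333, 0.205])]
[(0.8, [0.5, -0.336, 0.204]), (0.3, [0.583, 0.362, 0.075])]
[183. 196.] 319 [0.564 0.354 0.062] [0.566 0.364 0.068] 0.113
[387. 219.] 75 [ 0.495 -0.199  0.031] [ 0.499 -0.197  0.042] 0.069
[151. 222.] 583 [0.492 0.436 0.071] [0.497 0.448 0.074] 0.125
[191. 243.] 549 [0.435 0.33  0.072] [0.439 0.341 0.076] 0.129
174 [ 0.50244252 -0.33171408  0.21588554]
```

View pics/f.png

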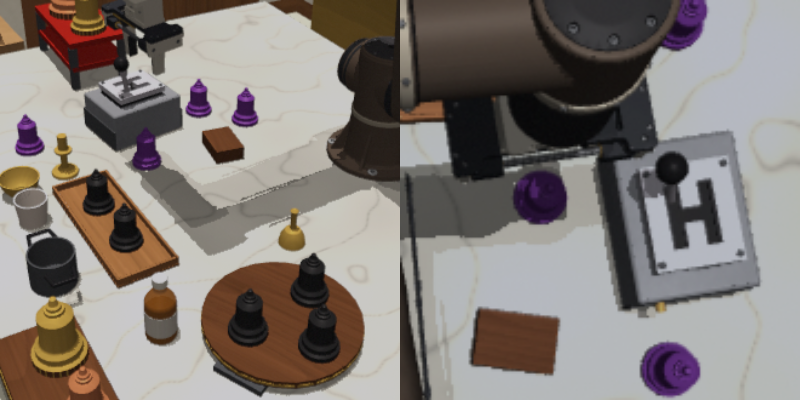

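The knob now reads (0.500, -0.335), a lean of about 0.22. It read 0.28 while I held it, so it slipped back on release. I'll push it the rest of the way with shut fingers from behind.

Call:
send_rows([
  {"travel": [-0.018,0.029,0],"spin": 0},
  {"travel": [-0.018,0.032,0],"spin": 0},
  {"travel": [-0.018,0.032,0],"spin": 0},
  {"travel": [-0.016,0.032,0],"spin": 0},
  {"travel": [-0.016,0.032,0],"spin": 0},
], gripper=-1)

```text
time_s: 41.73
tcp_pos: [0.4489, -0.3503, 0.2877]
eef_rot: [178.3, 4.3, 6.9]
contact_force: [0.8, -0.3, -0.9]
gripper_width: 0.06
```

Call:
send_rows([
  {"travel": [0,0,0],"spin": 0},
  {"travel": [0,0,0],"spin": 0},
  {"travel": [0,0,0],"spin": 0},
  {"travel": [0,0,0],"spin": 0},
  {"travel": [0,0,0],"spin": 0},
])

```text
time_s: 42.15
tcp_pos: [0.4439, -0.3605, 0.2854]
eef_rot: [178.4, 4.5, 6.0]
contact_force: [-0.2, 0.6, -0.0]
gripper_width: 0.0264
```

Call:
send_rows([
  {"travel": [0,0,0],"spin": 0},
  {"travel": [0,0,0],"spin": 0},
  {"travel": [0,0,0],"spin": 0},
])

```text
time_s: 42.4
tcp_pos: [0.445, -0.3588, 0.2852]
eef_rot: [178.4, 4.5, 6.2]
contact_force: [-0.0, 0.5, 0.7]
gripper_width: 0.0067
```

Call:
send_rows([
  {"travel": [0.006,-0.01,0.01],"spin": 0},
  {"travel": [0.004,-0.008,0.02],"spin": 0},
  {"travel": [0.002,0,0.03],"spin": 0},
  {"travel": [0.002,0,0.03],"spin": 0},
  {"travel": [0,0,0],"spin": 0},
])

```text
time_s: 42.82
tcp_pos: [0.4533, -0.3384, 0.1917]
eef_rot: [178.3, 4.2, 6.4]
contact_force: [-1.3, 0.0, -1.5]
gripper_width: 0.0001
```

Call:
send_rows([
  {"travel": [0,0,0],"spin": 0},
])

```text
time_s: 42.9
tcp_pos: [0.4534, -0.3378, 0.1915]
eef_rot: [178.3, 4.3, 6.4]
contact_force: [0.4, -0.1, 1.3]
gripper_width: 0.0002
```

Call:
send_rows([
  {"travel": [0.007,0,0],"spin": 0},
  {"travel": [0.007,0,0],"spin": 0},
  {"travel": [0.006,0,0],"spin": 0},
])

```text
time_s: 43.15
tcp_pos: [0.4755, -0.3351, 0.1934]
eef_rot: [178.2, 4.1, 6.5]
contact_force: [-1.8, 0.2, -0.3]
gripper_width: 0.0006
```

Call:
send_rows([
  {"travel": [0.006,0,0],"spin": 0},
  {"travel": [0.005,0,0],"spin": 0},
])

```text
time_s: 43.32
tcp_pos: [0.4878, -0.3339, 0.1941]
eef_rot: [178.1, 4.1, 6.5]
contact_force: [-6.9, -2.5, -3.8]
gripper_width: 0.0003
```

Call:
send_rows([
  {"travel": [0.004,0,0],"spin": 0},
])

```text
time_s: 43.4
tcp_pos: [0.4905, -0.3334, 0.1934]
eef_rot: [178.2, 4.3, 6.4]
contact_force: [-9.7, -3.9, -2.0]
gripper_width: 0.0003
```

Call:
send_rows([
  {"travel": [0.005,0,0],"spin": 0},
  {"travel": [0.004,0,0],"spin": 0},
])

```text
time_s: 43.57
tcp_pos: [0.4941, -0.3331, 0.1923]
eef_rot: [178.3, 5.1, 6.3]
contact_force: [-11.6, -0.9, 6.9]
gripper_width: 0.0007
```

```bash
cat >> h.py <<'E'
def knob():
    s=r.get_state();print(s['tcp_pos'],s['contact_force'])
    r.capture('scene');print(find('scene','lever_knob'))
    r.capture('top');print(find('top','lever_knob'))
E
python3 -c "from h import *;knob()"
```

```text
[ 0.49410047 -0.33308385  0.19230816] [-11.62825048  -0.94371706   6.88648238]
[]
[]
```

Now I'll back straight off and rise.

Call:
send_rows([
  {"travel": [-0.015,0,0],"spin": 0},
  {"travel": [-0.03,0,0],"spin": 0},
  {"travel": [-0.02,0,-0.02],"spin": 0},
  {"travel": [0,0,-0.035],"spin": 0},
  {"travel": [0,0,-0.035],"spin": 0},
])

```text
time_s: 44.18
tcp_pos: [0.432, -0.3364, 0.2848]
eef_rot: [178.6, 5.8, 6.2]
contact_force: [1.3, 0.1, 1.7]
gripper_width: 0.0005
```

```bash
python3 -c "from h import *;knob()"
```

```text
[ 0.4320352  -0.33636935  0.28477711] [1.30135653 0.06555102 1.68344949]
[(0.51, [0.512, -0.337, 0.203])]
[(0.67, [0.507, -0.333, 0.203])]
```

Call:
send_rows([
  {"travel": [-0.005,-0.038,-0.01],"spin": 0},
  {"travel": [-0.005,-0.038,-0.01],"spin": 0},
  {"travel": [-0.004,-0.038,0],"spin": 0},
  {"travel": [-0.002,-0.038,0],"spin": 0},
  {"travel": [0,0,0],"spin": 0},
])

```text
time_s: 44.8
tcp_pos: [0.4024, -0.1824, 0.2975]
eef_rot: [178.7, 5.9, 5.9]
contact_force: [0.0, -0.1, -0.2]
gripper_width: 0.0002
```

Run:
```python
from h import *
knob()
a,d=r.capture('scene'); b,e=r.capture('top')
P=cloud('top',e)
k=(e>0)&(P[...,2]>.19)&(P[...,2]<.24)&(P[...,0]>.4)&(P[...,0]<.58)&(P[...,1]<-.28)&(P[...,1]>-.5)&(b.max(2)<90);print(k.sum(),P[k].mean(0))
cv2.imwrite('pics/f2.png',np.hstack([cv2.resize(a[130:460,150:480],(400,400)),cv2.resize(b[90:290,130:510],(400,210),interpolation=cv2.INTER_AREA) if 0 else cv2.resize(b[130:310,330:510],(400,400))]))
```

```text
[ 0.40241915 -0.18240108  0.29748382] [ 0.00917755 -0.1350377  -0.24196329]
[(0.5, [0.512, -0.332, 0.204])]
[]
0 [nan nan nan]<stdin>:5: RuntimeWarning: Mean of empty slice.
  ret = um.true_divide(
```

View pics/f2.png

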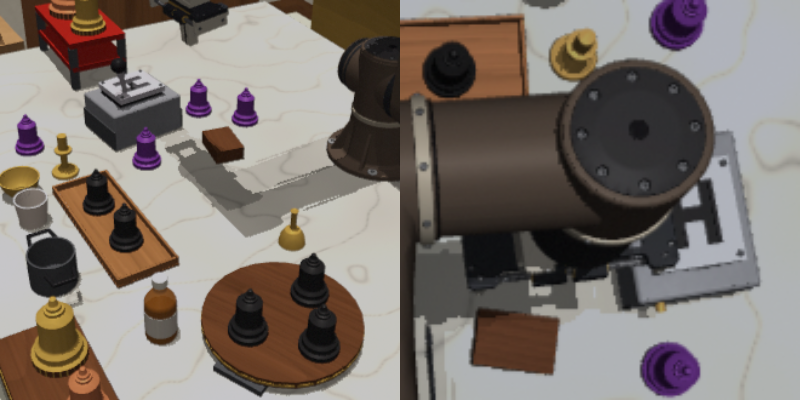

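All stupas stand upright in place, the lever is in left-forward, and the arm is clear. Handing in.

```bash
python3 -c "from h import *;print(r.close_job())"
```

```text
the job is handed in; nothing more can be done
None
```

The job is handed in at about 45 s of robot time; no verdict was reported.

- **Neutral:** I moved the lever out of the rear gear and along the cross slot to its middle, and it stayed there while I sorted the stupas.
- **Sorting:** I lifted all five black stupas.
  - Three pulled 8.3, 6.5 and 7.6 N (solid) and stand on the turntable.
  - Two pulled about 2.2 and 1.9 N (hollow) and stand in the tray.
- **Slow drive:** I took the lever across to the left slot and fully forward, without entering the other two gears. After the first release the knob had slipped back to a lean of about 0.22, so I pushed it on to the stop with shut fingers from behind.

**Last checks:**
- **Lever:** the scene camera put the knob at (0.512, -0.332, 0.204), against (0.512, -0.334, 0.203) expected at the stop. The top camera read it 2 to 5 mm short before the arm hid it, which is within its error.
- **Stupas and bystanders:** the last picture shows all five stupas upright. The bystanders and purple look-alikes look unmoved, judged by eye.
- **Arm:** it was clear of everything, with wrist force near zero.

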